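# Pack an appraiser's instrument box in two layers

## Task

Pack the open wooden instrument box in layers: first lay the black penlight flat on the box's floor between the two end rails, then lift the white divider plate off its sloping rest by the black tab and lay it level on the rails over the penlight, tab up, then lay the tweezers flat on the divider, inside the box on either side of the tab. Set each thing down without dropping it, and leave the two jars of stones where they are.

Things in the scene. Friction and masses are not known exactly. Their poses are not given: they have to be found in the camera images.
- kit_box: fixed open-topped dark wooden box with brass corners, 172 x 212 x 60 mm (x, y, z); origin at the centre of its underside. Walls 6, floor 4 mm thick; inside 160 x 200 mm. Inside each short end wall (y = +-100 mm) runs a rail 15 mm wide, its top 30 mm above the underside; the divider plate rests on both rails.
- rest: fixed grey sloping rest that holds the divider plate; origin under its middle on the desk; its slope rises 35 degrees from the desk towards its +x (the low edge, with a lip that stands 14 mm above the slope, is at -x, facing the robot); about 140 x 150 mm, highest point 110 mm
- divider_tab (a point): middle of the black lifting tab (10 thick in x, 50 long in y, 25 mm high) on a loose white plate with blue pads, 150 x 190 x 5 mm (x, y, z), 0.13 to 0.25 kg; 12.5 mm above the plate's upper face. z = plate normal; at the start the plate leans on the rest, z tilted 35 degrees towards the rest's -x. 5 mm play all round in the box; seated, the point is 47.5 mm above the box's underside.
- penlight_mid (a point): loose black penlight lying on the desk, 14 mm wide (x), 135 mm long (y), 14 mm high with a clip to 16 mm, about 0.05 kg; the point is at its centre, 7 mm above its underside; y along the barrel
- tweezers_mid (a point): loose steel tweezers lying flat on the desk, 13 mm wide (x), 162 mm long (y), 10 mm high, about 0.022 kg; the point is at the centre, 5 mm above the underside; y along them; stiff, the two arms do not flex
- penlight: the same penlight; origin at the centre of its underside
- divider: the same divider plate, mass and shape as above; origin at the centre of its underside, z = normal on the tab's side
- tweezers: the same tweezers; origin at the centre of their underside
- stone_jar_1: bystander: glass jar with black cap and small stones, 39 mm wide, 43 mm high; origin under its centre
- stone_jar_2: bystander: second such jar, same size; origin under its centre

How it is judged:
By the outcome, as a careful person would: the job done as asked, in the order asked, and still so for the second after the job is handed in, with the robot touching nothing.
It also fails if it takes over 72 s, if anything falls off the work surface, if the arm or the gripper's body presses on something with over 40 N, if the wrist force passes 120 N, or if a joint passes its speed limit or range.

## Robot

A 7-joint arm with a two-finger parallel gripper is mounted at the origin on a cart in front of the work surface, level with it; the furniture and walls round the work are solid. World frame = base frame: x ahead of the robot, y to its left, z up, the work surface at z = 0. Lengths are in mm, angles in rad, forces in N, time in s.
With the tool pointing down it reaches from about 400 to 875 mm from the base axis. Payload 4.4 kg.
Tool frame: the origin (TCP) lies at the very end of the fingers, on their centre line; the grasp point (between the pads) lies 19 mm behind it; z points along the fingers, y is the direction in which the jaws open and shut (so a half turn about z gives the same grasp; the last joint's range is limited). The gripper opens to 85 mm and grips with 20 to 120 N. Pads are 22 mm wide; open, the fingers measure 114 mm over their backs; the gripper's body (76 mm by 85 mm) begins 54 mm behind the grasp point. The pads swing forward as they close: fully open they stand 13 mm farther back than shut.
Start: joints at [-1.202, 0.628, 0.038, 1.517, -0.027, 0.996, -0.02], TCP at [273.778, 589.545, 231.313] pointing down, gripper open.
Joint ranges: [-3.06, 3.06], [-0.37, 2.12], [-1.25, 1.32], [0.18, 2.47], [-1.1, 4.24], [0.23, 1.98], [-2.94, 2.94]. Speed limits (rad/s): [2.57, 2.57, 3.14, 3.14, 3.14, 3.14, 3.14].

## Interface

Orientations are given as [roll, pitch, yaw] about the fixed x, y, z axes, in that order (R = Rz(yaw) Ry(pitch) Rx(roll)).
In Python, from cell import read_state, get_image, calibration, finish_job gives the robot as it stands. The module is installed in compiled form; this text tells all that it offers.
- The arm moves only by the tool apply_moves, never from a script. Its argument "increments" is a list of rows, each an object of numbers: "tx", "ty", "tz": the shift along the world's x, y, z in m; "rx", "ry", "rz": the turn, a rotation vector about the world's x, y, z in units of 5 degrees (1.0 is 5 degrees); "claw": the finger opening in m, from 0 to 0.0854. In form: [{"tx": .., "ty": .., "tz": .., "rx": .., "ry": .., "rz": .., "claw": ..}, ...]. A call has 1 to 12 rows; each row is the pose to reach, as a shift and turn from the pose commanded when the call began; what a row does not reach only later rows make up. A row lasts 1/10 s, in which the tool goes at most 50 mm and 8.59 degrees, less where a joint would pass 70% of its speed; a pose out of reach is approached as far as the arm can. A call with a gripper value outside its range is refused whole. The fingers move at their own pace and stop on an object; the grip force is fixed at half the most. Time passes only in rows, so rows that repeat a pose let the fingers close. It gives the time, the measured TCP pose, the force and the opening at its end, in the units of the state.
- read_state(): the state, without advancing time (a new reading comes with each control period).
- get_image(name): name is "scene" or "side" or "wrist"; returns the picture (420x560x3 uint8, red, green, blue); there is no depth.
- calibration(name): a dict with "camera_matrix" (3x3 intrinsics, pixels), "origin" and "attitude" of the camera in the world. Camera axes: x right, y up, looking along -z (the intrinsics and any distortion apply to the point x, -y, -z); pixel columns grow to the right and rows downward; lengths in mm; the calibration is good to about 2 mm. A picture is of the moment at which its call begins: read the wrist's pose just before it. calibration takes no time and is no camera call; for the wrist camera it gives the pose at the moment of the call.
- finish_job(): hands the job in, once; it reports no verdict.
The state is a dict: "clock": time; "qpos": joint angles; "qd": joint speeds; "tau": joint torques, N m; "eef_pos": TCP position; "tool_rot": TCP orientation; "force": force on the tool from outside, world axes, zero at the start; "torque": the same for the moment, N m; "width": finger opening in mm.
Only numpy, scipy, OpenCV 4.12 (cv2) and the standard library are available. Lean on these libraries where they do the work, as an engineer would, in place of code of your own. Each camera call takes 0.05 s, during which the arm holds its last target. There are 200 camera calls.

## Working session

There is one attempt and no reset: what is moved stays moved. The work goes in short steps, Python scripts to look and compute and a tool call to move; the robot and the scene stay as the last step left them, time stands still between calls to the robot, and variables do not carry over. Pictures are saved under pics/ and viewed, about 8 in all and at most 12, crops included, and the job is handed in when it is done.

Besides the shell and the picture viewer there is one more tool, called after "Request:" as a command line: name --argument value ..., lists and objects as JSON in quotes. apply_moves: Moves the arm, as the interface text tells. Its arguments: {"type":"object","properties":{"increments":{"type":"array"}},"required":["increments"]}

```bash
mkdir -p pics; ls; python3 - <<'E'
from cell import *
import cv2, numpy as np
print(read_state())
for n in ["scene","side","wrist"]:
    c=calibration(n); print(n,c)
    cv2.imwrite(f"pics/{n}0.png",get_image(n)[:,:,::-1])
E
```

```text
pics
{'clock': 0.0, 'qpos': array([-1.20176864,  0.62932837,  0.03842571,  1.51837546, -0.027013  ,
        0.99632338, -0.0200215 ]), 'qd': array([ 0.00066661,  0.00095171, -0.00178773, -0.00055652, -0.00015753,
        0.00022824,  0.00100457]), 'tau': array([-1.38561732e-03, -5.63393712e+01,  1.22597516e+00, -1.93444902e+01,
        1.11124539e-02,  1.06190558e-02, -4.02865837e-06]), 'eef_pos': array([273.50886246, 588.95294683, 230.39792789]), 'tool_rot': array([-3.13967539e+00,  4.34731056e-06,  2.70674937e+00]), 'force': array([-0.56937616, -0.86744543,  0.08435314]), 'torque': array([-0.02385011,  0.06154962, -0.0009616 ]), 'width': 85.57151656419289}
scene {'camera_matrix': array([[419.41308443,   0.        , 281.84346653],
       [  0.        , 419.41308443, 209.81336374],
       [  0.        ,   0.        ,   1.        ]]), 'origin': array([-123.37434063,  557.5418845 ,  505.44821663]), 'attitude': array([ 1.04200796,  0.01981668, -2.07293212])}
side {'camera_matrix': array([[416.74157166,   0.        , 277.17979567],
       [  0.        , 416.74157166, 205.01416699],
       [  0.        ,   0.        ,   1.        ]]), 'origin': array([367.95602253, 947.14337831, 598.66015581]), 'attitude': array([ 0.9601861 , -0.01989195, -2.88749562])}
wrist {'camera_matrix': array([[323.28328385,   0.        , 280.14688315],
       [  0.        , 323.28328385, 212.19440284],
       [  0.        ,   0.        ,   1.        ]]), 'origin': array([204.31771248, 621.71179089, 372.77110396]), 'attitude': array([-0.30534862,  0.00131117,  1.13554086])}
```

View pics/scene0.png

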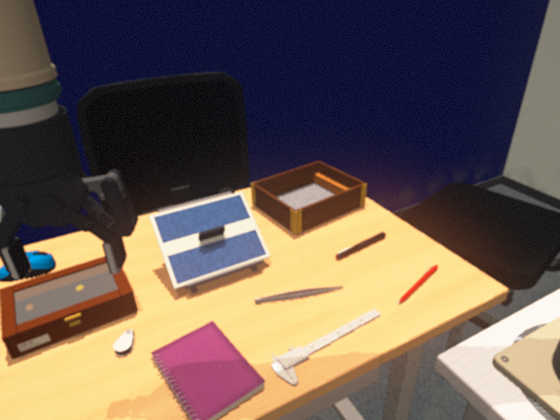

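View pics/side0.png

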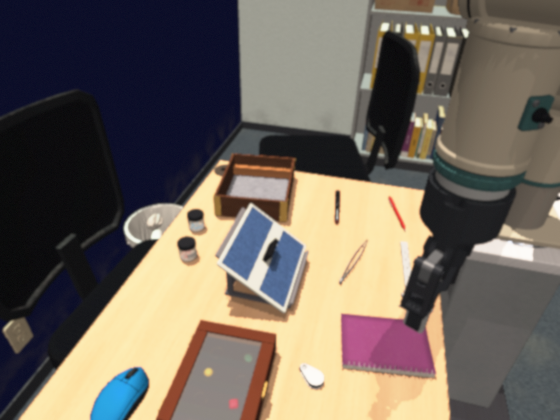

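```bash
cat > h.py <<'E'
import numpy as np, cv2
from scipy.spatial.transform import Rotation as Ro
from cell import *
def ray(c,p):
    K=c["camera_matrix"]; p=np.atleast_2d(p).astype(float)
    d=np.c_[(p[:,0]-K[0,2])/K[0,0],-(p[:,1]-K[1,2])/K[1,1],-np.ones(len(p))]
    return c["origin"],d@Ro.from_euler("xyz",c["attitude"]).as_matrix().T
def cast(c,p,z):
    o,d=ray(c,p); return o+d*((z-o[2])/d[:,2])[:,None]
def tri(c1,p1,c2,p2):
    out=[]
    for a,b in zip(np.atleast_2d(p1),np.atleast_2d(p2)):
        o1,d1=ray(c1,a);o2,d2=ray(c2,b);A=np.c_[d1[0],-d2[0]]
        s=np.linalg.lstsq(A,o2-o1,rcond=None)[0];q1=o1+s[0]*d1[0];q2=o2+s[1]*d2[0]
        out.append([*((q1+q2)/2),np.linalg.norm(q1-q2)])
    return np.array(out)
def proj(c,P):
    R=Ro.from_euler("xyz",c["attitude"]).as_matrix();q=(np.atleast_2d(P)-c["origin"])@R
    K=c["camera_matrix"];return np.c_[K[0,0]*q[:,0]/-q[:,2]+K[0,2],K[1,1]*-q[:,1]/-q[:,2]+K[1,2]]
def blob(img,mask,roi,n=1):
    """largest dark/colour blobs in roi x0,y0,x1,y1 -> minAreaRect, contour"""
    m=np.zeros(img.shape[:2],np.uint8);x0,y0,x1,y1=roi;m[y0:y1,x0:x1]=mask[y0:y1,x0:x1]
    cs=cv2.findContours(m,0,2)[0];return sorted(cs,key=cv2.contourArea)[::-1][:n]
E
python3 - <<'E'
from h import *
np.set_printoptions(precision=1,suppress=True)
s,d=calibration("scene"),calibration("side")
print("penl",cast(s,[[337,256],[385,236]],7),cast(d,[[337,192],[337,220]],7))
print("tw",cast(s,[[257,301],[342,288]],5),cast(d,[[367,242],[341,282]],5))
print("box rim",cast(s,[[253,183],[317,165],[366,186],[297,210]],60),cast(d,[[230,157],[296,158],[290,200],[220,190]],60))
print("tab",tri(s,[[200,235],[224,231]],d,[[267,262],[279,241]]))
print("plate",tri(s,[[153,225],[238,195],[269,249],[180,283]],d,[[281,308],[220,262],[252,206],[308,246]]))
print("plate",tri(s,[[153,225],[238,195],[269,249],[180,283]],d,[[220,262],[252,206],[308,246],[281,308]]))
print("jars",cast(d,[[196,214],[187,240]],40))
E
```

```text
penl [[415.2 148.8   7. ]
 [422.   21.    7. ]] [[434.2  25.    7. ]
 [417.5 146.1   7. ]]
tw [[380.6 341.1   5. ]
 [334.8 194.7   5. ]] [[342.2 205.9   5. ]
 [382.1 344.4   5. ]]
box rim [[694.7 196.5  60. ]
 [703.   10.9  60. ]
 [545.5 -21.7  60. ]
 [532.3 171.3  60. ]] [[729.5  16.9  60. ]
 [557.9 -28.6  60. ]
 [527.9 171.7  60. ]
 [696.6 177.1  60. ]]
tab [[522.5 388.9  70.1  11.1]
 [510.5 342.4  77.7   2.2]]
plate [[472.6 495.7 122.8  71.8]
 [654.5 286.7  15.3 113.1]
 [598.9 195.7 -12.9  99. ]
 [423.1 436.6 109.9  87.1]]
plate [[588.3 451.3  91.2  15.6]
 [584.6 279.4 103.1   2.9]
 [464.4 276.4  31.8  13.8]
 [479.2 446.9  15.5   4. ]]
jars [[724.8 256.8  40. ]
 [705.8 346.2  40. ]]
```

Request:
apply_moves --increments '[{"tx": 0.206,"ty": -0.504,"tz": 0.0,"rz": -12.2,"claw": 0.06},{"tx": 0.206,"ty": -0.504,"tz": 0.0,"rz": -12.2},{"tx": 0.206,"ty": -0.504,"tz": 0.0,"rz": -12.2},{"tx": 0.206,"ty": -0.504,"tz": 0.0,"rz": -12.2},{"tx": 0.206,"ty": -0.504,"tz": 0.0,"rz": -12.2},{"tx": 0.206,"ty": -0.504,"tz": 0.0,"rz": -12.2},{"tx": 0.206,"ty": -0.504,"tz": 0.0,"rz": -12.2},{"tx": 0.206,"ty": -0.504,"tz": 0.0,"rz": -12.2},{"tx": 0.206,"ty": -0.504,"tz": 0.0,"rz": -12.2},{"tx": 0.206,"ty": -0.504,"tz": 0.0,"rz": -12.2},{"tx": 0.206,"ty": -0.504,"tz": 0.0,"rz": -12.2},{"tx": 0.206,"ty": -0.504,"tz": 0.0,"rz": -12.2}]'

```text
$.increments[0]: bad value
```

Request:
apply_moves --increments '[{"tx": 0},{"tx": 0},{"tx": 0}]'

```text
$.increments[0]: bad value
```

```bash
python3 - <<'E'
from h import *
s=read_state();print(s["clock"],s["eef_pos"],s["tool_rot"],s["qpos"],s["width"])
print(calibration("wrist"))
cv2.imwrite("pics/w1.png",get_image("wrist")[:,:,::-1])
E
```

```text
0.15 [273.56486052 589.08201605 230.58190174] [-3.14007706e+00  2.00735848e-05  2.70681637e+00] [-1.20179776  0.62914912  0.03845185  1.51816485 -0.02698943  0.99631241
 -0.01998008] 85.21618624854361
{'camera_matrix': array([[323.28328385,   0.        , 280.14688315],
       [  0.        , 323.28328385, 212.19440284],
       [  0.        ,   0.        ,   1.        ]]), 'origin': array([204.34252744, 621.76114862, 372.89089067]), 'attitude': array([-3.05341607e-01,  1.05378939e-03,  1.13553702e+00])}
```

View pics/w1.png

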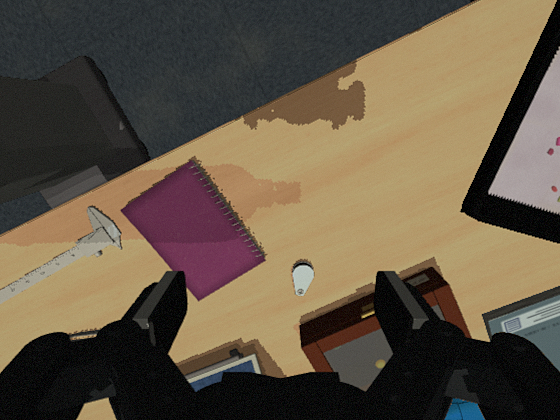

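Request:
apply_moves --increments '[{"tx": 0.216,"ty": -0.55,"tz": 0.02,"rx": 0,"ry": 0,"rz": -12.2,"claw": 0.06},{"tx": 0.216,"ty": -0.55,"tz": 0.02,"rx": 0,"ry": 0,"rz": -12.2,"claw": 0.06},{"tx": 0.216,"ty": -0.55,"tz": 0.02,"rx": 0,"ry": 0,"rz": -12.2,"claw": 0.06},{"tx": 0.216,"ty": -0.55,"tz": 0.02,"rx": 0,"ry": 0,"rz": -12.2,"claw": 0.06},{"tx": 0.216,"ty": -0.55,"tz": 0.02,"rx": 0,"ry": 0,"rz": -12.2,"claw": 0.06},{"tx": 0.216,"ty": -0.55,"tz": 0.02,"rx": 0,"ry": 0,"rz": -12.2,"claw": 0.06},{"tx": 0.216,"ty": -0.55,"tz": 0.02,"rx": 0,"ry": 0,"rz": -12.2,"claw": 0.06},{"tx": 0.216,"ty": -0.55,"tz": 0.02,"rx": 0,"ry": 0,"rz": -12.2,"claw": 0.06},{"tx": 0.216,"ty": -0.55,"tz": 0.02,"rx": 0,"ry": 0,"rz": -12.2,"claw": 0.06},{"tx": 0.216,"ty": -0.55,"tz": 0.02,"rx": 0,"ry": 0,"rz": -12.2,"claw": 0.06},{"tx": 0.216,"ty": -0.55,"tz": 0.02,"rx": 0,"ry": 0,"rz": -12.2,"claw": 0.06},{"tx": 0.216,"ty": -0.55,"tz": 0.02,"rx": 0,"ry": 0,"rz": -12.2,"claw": 0.06}]'

```text
clock: 1.4
eef_pos: [490.4, 36.6, 251.6]
tool_rot: [3.141, 0.0, 1.64]
force: [1.1, -0.0, 0.5]
width: 60.2
```

Request:
apply_moves --increments '[{"tx": 0,"ty": 0,"tz": 0,"rx": 0,"ry": 0,"rz": 0,"claw": 0.06},{"tx": 0,"ty": 0,"tz": 0,"rx": 0,"ry": 0,"rz": 0,"claw": 0.06},{"tx": 0,"ty": 0,"tz": 0,"rx": 0,"ry": 0,"rz": 0,"claw": 0.06}]'

```text
clock: 1.7
eef_pos: [489.2, 41.0, 251.1]
tool_rot: [-3.141, -0.001, 1.644]
force: [0.4, 0.2, -0.0]
width: 60.0
```

```bash
python3 - <<'E'
from h import *
s=read_state();print(s["clock"],s["eef_pos"],s["tool_rot"],s["qpos"],s["width"])
c=calibration("wrist");print(c["origin"],c["attitude"]);np.save("w1.npy",c)
cv2.imwrite("pics/w1b.png",get_image("wrist")[:,:,::-1])
E
```

```text
1.7 [489.2332135   40.95051428 251.06798088] [-3.14073123e+00 -9.56748964e-04  1.64387512e+00] [-0.42025066  0.39880151  0.38978715  1.93201042 -0.199185    0.84872493
  0.1474908 ] 60.00458716621053
[484.29223789 117.67861969 393.41827983] [-0.30437151  0.00124876  0.07268788]
```

View pics/w1b.png

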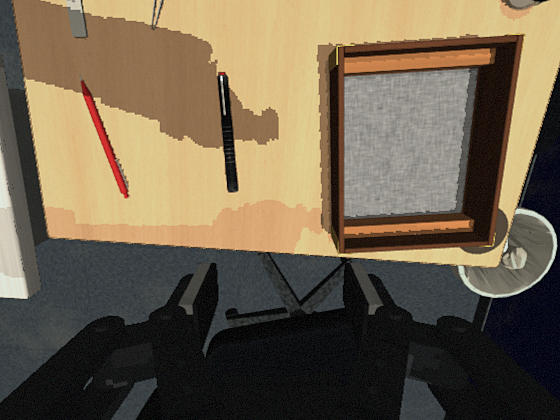

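```bash
python3 - <<'E'
from h import *
im=cv2.imread("pics/w1b.png")
cv2.imwrite("pics/w1crop.png",cv2.resize(im[20:265,320:535],None,fx=2.4,fy=2.4,interpolation=cv2.INTER_CUBIC))
np.set_printoptions(precision=1,suppress=True)
c=np.load("w1.npy",allow_pickle=True).item()
R=cast(c,[[337,48],[523,36],[501,247],[341,252]],60);print(R,np.linalg.norm(R-np.roll(R,-1,0),axis=1))
g=im.max(2); m=(g<75).astype(np.uint8)*255
for k in blob(im,m,(205,65,250,200),2):
    r=cv2.minAreaRect(k);print(r,cv2.boundingRect(k))
    p=k[:,0].astype(float); vx,vy,x,y=cv2.fitLine(k,cv2.DIST_L2,0,.01,.01).ravel()
    t=(p-[x,y])@[vx,vy];E=cast(c,[[x+vx*t.min(),y+vy*t.min()],[x+vx*t.max(),y+vy*t.max()]],7);print(E,np.linalg.norm(E[0]-E[1]),E.mean(0))
E
```

```text
[[532.7 177.1  60. ]
 [702.5 199.4  60. ]
 [740.7  -9.5  60. ]
 [563.1 -28.6  60. ]] [171.3 212.3 178.6 207.9]
((227.22608947753906, 132.8498992919922), (116.86334991455078, 10.872016906738281), 85.03025817871094) (217, 75, 21, 117)
[[416.4 150.8   7. ]
 [432.3  19.5   7. ]] 132.27908633886202 [424.3  85.1   7. ]
```

View pics/w1crop.png

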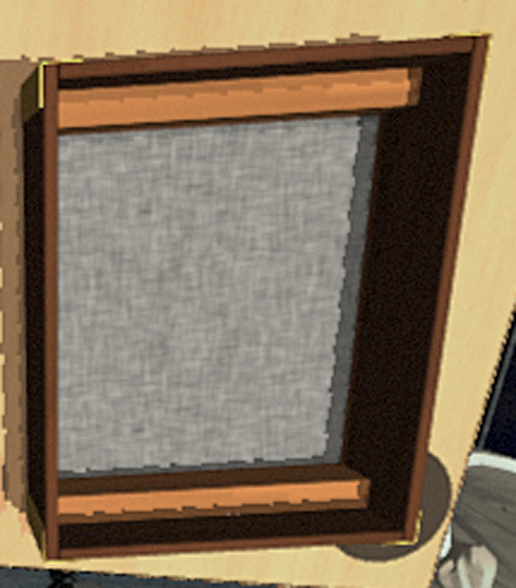

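```bash
cat >> h.py <<'E'
def fit2(M,P):
    "rigid 2D fit model->points: yaw, t, residuals"
    M=np.array(M,float);P=np.array(P,float)[:,:2];a=M-M.mean(0);b=P-P.mean(0)
    th=np.arctan2((a[:,0]*b[:,1]-a[:,1]*b[:,0]).sum(),(a*b).sum());R=np.array([[np.cos(th),-np.sin(th)],[np.sin(th),np.cos(th)]])
    t=P.mean(0)-R@M.mean(0);return th,t,P-(M@R.T+t)
E
python3 - <<'E'
from h import *
np.set_printoptions(precision=1,suppress=True)
c=np.load("w1.npy",allow_pickle=True).item()
px=np.array([[45,64],[490,36],[417,545],[48,558]])/2.4+[320,20]-.3
R=cast(c,px,60);print(R,np.linalg.norm(R-np.roll(R,-1,0),axis=1))
th,t,res=fit2([[-86,106],[86,106],[86,-106],[-86,-106]],R);print(np.degrees(th),t,res)
# floor corners z=4 and rail ends z=30 as check
print(cast(c,np.array([[379,113],[343,463]])/2.4+[320,20],4),cast(c,np.array([[411,68],[360,478]])/2.4+[320,20],30))
Rt=lambda m:(np.array([[np.cos(th),-np.sin(th)],[np.sin(th),np.cos(th)]])@m+t)
for m in [[80,85],[80,-85],[80,100],[80,-85]]:print(m,Rt(m))
E
```

```text
[[533.9 178.5  60. ]
 [703.  200.5  60. ]
 [732.2  -9.8  60. ]
 [561.7 -29.   60. ]] [170.5 212.4 171.6 209.3]
7.43148713197123 [632.7  85.1] [[ 0.2 -0.5]
 [-1.3 -0.8]
 [ 0.5 -0.9]
 [ 0.6  2.2]]
[[698.6 179.4   4. ]
 [722.9  11.5   4. ]] [[693.3 193.4  30. ]
 [717.2  11.6  30. ]]
[80, 85] [701.  179.7]
[80, -85] [723.   11.1]
[80, 100] [699.1 194.6]
[80, -85] [723.   11.1]
```

Request:
apply_moves --increments '[{"tx": -0.065,"ty": 0.044,"tz": -0.05,"rx": 0,"ry": 0,"rz": 0.54,"claw": 0.045},{"tx": -0.065,"ty": 0.044,"tz": -0.1,"rx": 0,"ry": 0,"rz": 0.54,"claw": 0.045},{"tx": -0.065,"ty": 0.044,"tz": -0.15,"rx": 0,"ry": 0,"rz": 0.54,"claw": 0.045},{"tx": -0.065,"ty": 0.044,"tz": -0.2,"rx": 0,"ry": 0,"rz": 0.54,"claw": 0.045},{"tx": -0.065,"ty": 0.044,"tz": -0.21,"rx": 0,"ry": 0,"rz": 0.54,"claw": 0.045},{"tx": -0.065,"ty": 0.044,"tz": -0.21,"rx": 0,"ry": 0,"rz": 0.54,"claw": 0.045},{"tx": -0.065,"ty": 0.044,"tz": -0.21,"rx": 0,"ry": 0,"rz": 0.54,"claw": 0.045},{"tx": -0.065,"ty": 0.044,"tz": -0.21,"rx": 0,"ry": 0,"rz": 0.54,"claw": 0.045}]'

```text
clock: 2.55
eef_pos: [424.8, 84.6, 41.5]
tool_rot: [3.141, -0.0, 1.691]
force: [0.3, -0.6, -1.0]
width: 44.9
```

```bash
python3 - <<'E'
from h import *
np.set_printoptions(precision=1,suppress=True)
s=read_state();print(s["clock"],s["eef_pos"],s["tool_rot"],s["width"])
c=calibration("wrist");im=get_image("wrist")[:,:,::-1];cv2.imwrite("pics/w2.png",im)
print(proj(c,s["eef_pos"]),proj(c,[[416.4,150.8,7],[424.3,85,7]]))
m=(im.max(2)<75).astype(np.uint8)*255
for k in blob(im,m,(200,0,360,260),3):
    print(cv2.minAreaRect(k),cv2.boundingRect(k),cv2.contourArea(k))
E
```

```text
2.55 [424.8  84.6  41.5] [ 3.1 -0.   1.7] 44.94531283238609
[[279.2 274.6]] [[278.5 130.6]
 [278.6 245.7]]
((278.9714050292969, 192.5327606201172), (22.876338958740234, 133.13558959960938), 0.5405101776123047) (267, 126, 24, 134) 2621.0
((298.5000305175781, 241.50003051757812), (2.8284268379211426, 1.4142134189605713), 45.0) (297, 240, 4, 3) 0.5
((238.65000915527344, 243.95001220703125), (0.9486832022666931, 3.1622774600982666), 71.56504821777344) (237, 243, 4, 2) 0.5
```

View pics/w2.png

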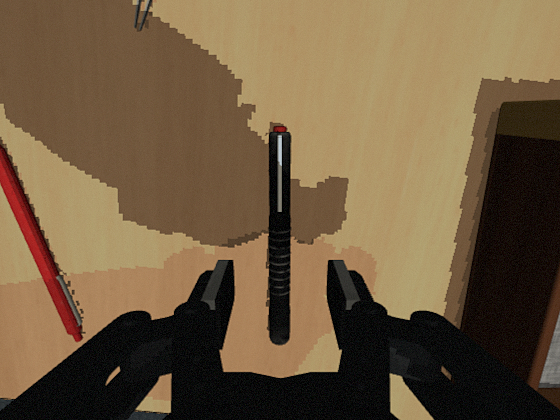

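Request:
apply_moves --increments '[{"tx": 0,"ty": 0.001,"tz": -0.03,"rx": 0,"ry": 0,"rz": 0,"claw": 0.045},{"tx": 0,"ty": 0.001,"tz": -0.039,"rx": 0,"ry": 0,"rz": 0,"claw": 0.045},{"tx": 0,"ty": 0.001,"tz": -0.039,"rx": 0,"ry": 0,"rz": 0,"claw": 0.045},{"tx": 0,"ty": 0.001,"tz": -0.039,"rx": 0,"ry": 0,"rz": 0,"claw": 0.03},{"tx": 0,"ty": 0.001,"tz": -0.039,"rx": 0,"ry": 0,"rz": 0,"claw": 0.005},{"tx": 0,"ty": 0.001,"tz": -0.039,"rx": 0,"ry": 0,"rz": 0,"claw": 0.005},{"tx": 0,"ty": 0.001,"tz": -0.039,"rx": 0,"ry": 0,"rz": 0,"claw": 0.005},{"tx": 0,"ty": 0.001,"tz": -0.039,"rx": 0,"ry": 0,"rz": 0,"claw": 0.005},{"tx": 0,"ty": 0.001,"tz": -0.039,"rx": 0,"ry": 0,"rz": 0,"claw": 0.005}]'

```text
clock: 3.5
eef_pos: [427.6, 85.5, 6.0]
tool_rot: [-3.139, -0.001, 1.686]
force: [-1.4, 0.3, 5.5]
width: 11.6
```

Request:
apply_moves --increments '[{"tx": 0,"ty": 0,"tz": 0.01,"rx": 0,"ry": 0,"rz": 0,"claw": 0.005},{"tx": 0,"ty": 0,"tz": 0.025,"rx": 0,"ry": 0,"rz": 0,"claw": 0.005},{"tx": 0,"ty": 0,"tz": 0.04,"rx": 0,"ry": 0,"rz": 0,"claw": 0.005},{"tx": 0,"ty": 0,"tz": 0.04,"rx": 0,"ry": 0,"rz": 0,"claw": 0.005},{"tx": 0,"ty": 0,"tz": 0.04,"rx": 0,"ry": 0,"rz": 0,"claw": 0.005}]'

```text
clock: 4.0
eef_pos: [427.3, 85.4, 45.1]
tool_rot: [-3.138, -0.001, 1.688]
force: [-1.1, -0.2, -1.1]
width: 11.4
```

```bash
python3 - <<'E'
from h import *
np.set_printoptions(precision=2,suppress=True)
s=read_state();print(s["clock"],s["eef_pos"],s["tool_rot"],s["width"],s["force"])
im=get_image("wrist")[:,:,::-1]
im2=get_image("side")[:,:,::-1]
cv2.imwrite("pics/w3.png",np.hstack([cv2.resize(im,(480,360)),cv2.resize(im2[120:330,260:480],None,fx=360/210,fy=360/210)[:, :320]]))
E
```

```text
4.0 [427.34  85.45  45.13] [-3.14 -0.    1.69] 11.377063618966423 [-1.11 -0.24 -1.13]
```

View pics/w3.png

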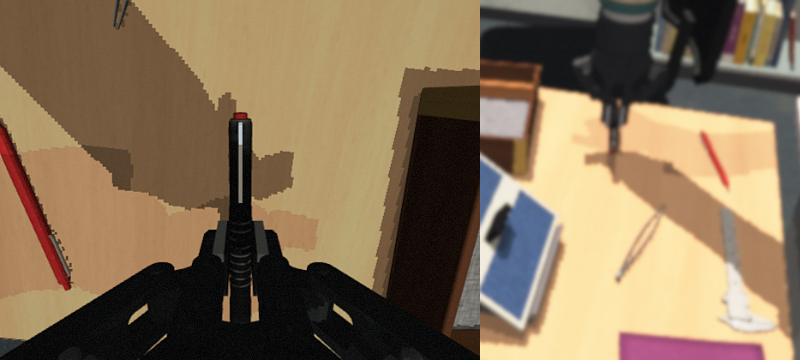

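Request:
apply_moves --increments '[{"tx": 0.0,"ty": 0,"tz": 0.05,"rx": 0,"ry": 0,"rz": 0.13,"claw": 0.005},{"tx": 0.03,"ty": 0,"tz": 0.075,"rx": 0,"ry": 0,"rz": 0.13,"claw": 0.005},{"tx": 0.08,"ty": 0,"tz": 0.075,"rx": 0,"ry": 0,"rz": 0.13,"claw": 0.005},{"tx": 0.12,"ty": 0,"tz": 0.075,"rx": 0,"ry": 0,"rz": 0.13,"claw": 0.005},{"tx": 0.16,"ty": 0,"tz": 0.075,"rx": 0,"ry": 0,"rz": 0.13,"claw": 0.005},{"tx": 0.19,"ty": 0,"tz": 0.075,"rx": 0,"ry": 0,"rz": 0.13,"claw": 0.005},{"tx": 0.205,"ty": 0,"tz": 0.075,"rx": 0,"ry": 0,"rz": 0.13,"claw": 0.005},{"tx": 0.205,"ty": 0,"tz": 0.04,"rx": 0,"ry": 0,"rz": 0.13,"claw": 0.005},{"tx": 0.205,"ty": 0,"tz": 0.0,"rx": 0,"ry": 0,"rz": 0.13,"claw": 0.005},{"tx": 0.205,"ty": 0,"tz": -0.015,"rx": 0,"ry": 0,"rz": 0.13,"claw": 0.005},{"tx": 0.205,"ty": 0,"tz": -0.015,"rx": 0,"ry": 0,"rz": 0.13,"claw": 0.005},{"tx": 0.205,"ty": 0,"tz": -0.015,"rx": 0,"ry": 0,"rz": 0.13,"claw": 0.005}]'

```text
clock: 5.3
eef_pos: [632.6, 84.4, 30.3]
tool_rot: [-3.138, 0.001, 1.7]
force: [0.2, 0.7, 0.0]
width: 11.4
```

Request:
apply_moves --increments '[{"tx": 0,"ty": 0,"tz": -0.01,"rx": 0,"ry": 0,"rz": 0,"claw": 0.005},{"tx": 0,"ty": 0,"tz": -0.015,"rx": 0,"ry": 0,"rz": 0,"claw": 0.005},{"tx": 0,"ty": 0,"tz": -0.018,"rx": 0,"ry": 0,"rz": 0,"claw": 0.005},{"tx": 0,"ty": 0,"tz": -0.019,"rx": 0,"ry": 0,"rz": 0,"claw": 0.005},{"tx": 0,"ty": 0,"tz": -0.019,"rx": 0,"ry": 0,"rz": 0,"claw": 0.005}]'

```text
clock: 5.8
eef_pos: [632.0, 85.0, 10.7]
tool_rot: [-3.137, 0.0, 1.701]
force: [0.2, -0.4, 0.5]
width: 11.6
```

Request:
apply_moves --increments '[{"tx": 0,"ty": 0,"tz": -0.001,"rx": 0,"ry": 0,"rz": 0,"claw": 0.005},{"tx": 0,"ty": 0,"tz": -0.002,"rx": 0,"ry": 0,"rz": 0,"claw": 0.005},{"tx": 0,"ty": 0,"tz": -0.002,"rx": 0,"ry": 0,"rz": 0,"claw": 0.005}]'

```text
clock: 6.1
eef_pos: [632.2, 84.9, 10.1]
tool_rot: [-3.138, -0.0, 1.701]
force: [-2.2, 0.3, 7.9]
width: 11.8
```

Request:
apply_moves --increments '[{"tx": 0,"ty": 0,"tz": 0,"rx": 0,"ry": 0,"rz": 0,"claw": 0.016},{"tx": 0,"ty": 0,"tz": 0,"rx": 0,"ry": 0,"rz": 0,"claw": 0.025},{"tx": 0,"ty": 0,"tz": 0,"rx": 0,"ry": 0,"rz": 0,"claw": 0.035},{"tx": 0,"ty": 0,"tz": 0,"rx": 0,"ry": 0,"rz": 0,"claw": 0.035},{"tx": 0,"ty": 0,"tz": 0.04,"rx": 0,"ry": 0,"rz": 0,"claw": 0.035},{"tx": 0,"ty": 0,"tz": 0.08,"rx": 0,"ry": 0,"rz": 0,"claw": 0.035},{"tx": 0,"ty": -0.04,"tz": 0.13,"rx": 0,"ry": 0,"rz": 0,"claw": 0.035},{"tx": 0,"ty": -0.08,"tz": 0.18,"rx": 0,"ry": 0,"rz": 0,"claw": 0.035},{"tx": 0,"ty": -0.1,"tz": 0.2,"rx": 0,"ry": 0,"rz": 0,"claw": 0.035},{"tx": 0,"ty": -0.1,"tz": 0.2,"rx": 0,"ry": 0,"rz": 0,"claw": 0.035},{"tx": 0,"ty": -0.1,"tz": 0.2,"rx": 0,"ry": 0,"rz": 0,"claw": 0.035}]'

```text
clock: 7.2
eef_pos: [632.5, -16.8, 210.2]
tool_rot: [-3.14, 0.001, 1.698]
force: [-0.4, 0.3, -0.1]
width: 35.3
```

```bash
python3 - <<'E'
from h import *
np.set_printoptions(precision=2,suppress=True)
s=read_state();print(s["clock"],s["eef_pos"],s["tool_rot"],s["width"],s["force"])
c=calibration("wrist");np.save("w4.npy",c)
im=get_image("wrist")[:,:,::-1]
cv2.imwrite("pics/w4.png",im)
E
```

```text
7.2 [632.54 -16.79 210.19] [-3.14  0.    1.7 ] 35.32477768829375 [-0.41  0.32 -0.11]
```

View pics/w4.png

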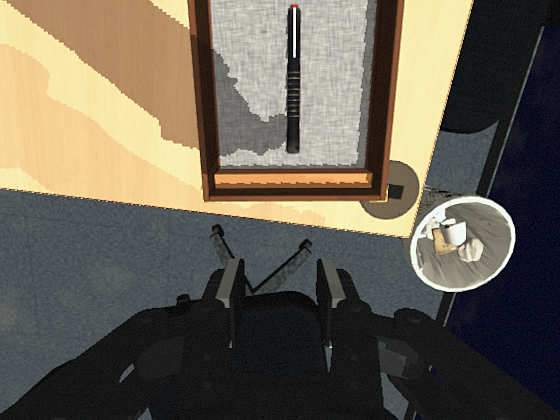

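Request:
apply_moves --increments '[{"tx": -0.132,"ty": 0.337,"tz": 0.06,"rx": 0,"ry": 0,"rz": 0,"claw": 0.035},{"tx": -0.132,"ty": 0.337,"tz": 0.06,"rx": 0,"ry": 0,"rz": 0,"claw": 0.035},{"tx": -0.132,"ty": 0.337,"tz": 0.06,"rx": 0,"ry": 0,"rz": 0,"claw": 0.035},{"tx": -0.132,"ty": 0.337,"tz": 0.06,"rx": 0,"ry": 0,"rz": 0,"claw": 0.035},{"tx": -0.132,"ty": 0.337,"tz": 0.06,"rx": 0,"ry": 0,"rz": 0,"claw": 0.035},{"tx": -0.132,"ty": 0.337,"tz": 0.06,"rx": 0,"ry": 0,"rz": 0,"claw": 0.035},{"tx": -0.132,"ty": 0.337,"tz": 0.06,"rx": 0,"ry": 0,"rz": 0,"claw": 0.035},{"tx": -0.132,"ty": 0.337,"tz": 0.06,"rx": 0,"ry": 0,"rz": 0,"claw": 0.035},{"tx": -0.132,"ty": 0.337,"tz": 0.06,"rx": 0,"ry": 0,"rz": 0,"claw": 0.035},{"tx": -0.132,"ty": 0.337,"tz": 0.06,"rx": 0,"ry": 0,"rz": 0,"claw": 0.035},{"tx": -0.132,"ty": 0.337,"tz": 0.06,"rx": 0,"ry": 0,"rz": 0,"claw": 0.035},{"tx": -0.132,"ty": 0.337,"tz": 0.06,"rx": 0,"ry": 0,"rz": 0,"claw": 0.035}]'

```text
clock: 8.45
eef_pos: [500.6, 320.0, 268.4]
tool_rot: [-3.136, 0.001, 1.697]
force: [1.0, -0.2, -0.3]
width: 35.0
```

```bash
python3 - <<'E'
from h import *
np.set_printoptions(precision=2,suppress=True)
c4=np.load("w4.npy",allow_pickle=True).item()
print("box BL,BR",cast(c4,[[206,200],[388,200]],60))
s=read_state();print(s["clock"],s["eef_pos"],s["tool_rot"],s["width"],s["qpos"])
c=calibration("wrist");np.save("w5.npy",c)
im=get_image("wrist")[:,:,::-1]
cv2.imwrite("pics/w5.png",im)
cv2.imwrite("pics/w5b.png",cv2.resize(im[:300,60:500],(800,545)))
E
```

```text
box BL,BR [[564.1  -28.87  60.  ]
 [733.3   -7.26  60.  ]]
8.45 [500.57 320.05 268.41] [-3.14  0.    1.7 ] 34.99689723520903 [-1.14  0.66  0.91  1.64 -0.57  1.13  0.05]
```

View pics/w5b.png

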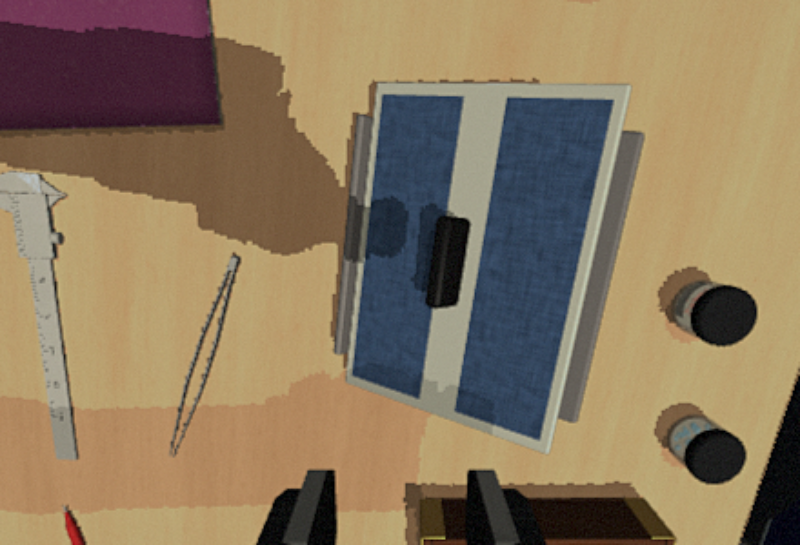

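```bash
cat > plate.py <<'E'
from h import *
np.set_printoptions(precision=2,suppress=True)
c=np.load("w5.npy",allow_pickle=True).item();im=cv2.imread("pics/w5.png")
px=np.array([[375,83],[630,86],[549,452],[347,382]],float)/(800/440)+[60,0]
g=cv2.cvtColor(im,cv2.COLOR_BGR2GRAY)
p2=cv2.cornerSubPix(g,px.astype(np.float32).reshape(-1,1,2).copy(),(4,4),(-1,-1),(3,50,.01)).reshape(-1,2)
print(px,p2)
M=np.array([[-75,95,0],[75,95,0],[75,-95,0],[-75,-95,0]],float)
Rc=Ro.from_euler("xyz",c["attitude"]).as_matrix()@np.diag([1,-1,-1])
for p in (px,p2):
    ok,rv,tv=cv2.solvePnP(M,p.astype(float),c["camera_matrix"],None,flags=cv2.SOLVEPNP_IPPE)
    R=Rc@cv2.Rodrigues(rv)[0];t=Rc@tv.ravel()+c["origin"]
    pr=cv2.projectPoints(M,rv,tv,c["camera_matrix"],None)[0].reshape(-1,2)
    print("R",R,"centre",t,"tab",t+R@[0,0,12.5],"tilt",np.degrees(np.arccos(R[2,2])),"err",np.abs(pr-p).max())
    print("corner world",M@R.T+t)
    for mz in (25,0): print("tab",mz,proj(c,np.array([[x,y,mz] for x,y in [(-5,25),(5,25),(5,-25),(-5,-25)]])@R.T+t))
s,d=calibration("scene"),calibration("side")
Rs=tri(s,[[153,225],[238,195],[269,249],[180,283]],c,p2[[0,1,2,3]][[0,1,2,3]]);
print("tri scene",tri(s,[[153,225],[238,195],[269,249],[180,283]],c,p2[[1,2,3,0]]))
print("tri side",tri(d,[[220,262],[252,206],[308,246],[281,308]],c,p2[[1,2,3,0]]))
m=(im.max(2)<45).astype(np.uint8)*255
for k in blob(im,m,(285,110,325,175),1): print("tab blob",cv2.minAreaRect(k),cv2.boxPoints(cv2.minAreaRect(k)))
tw=np.array([[236,257],[173,453]])/(800/440)+[60,0];print("tw",tw,cast(c,tw,5))
E
python3 plate.py
```

```text
[[266.25  45.65]
 [406.5   47.3 ]
 [361.95 248.6 ]
 [250.85 210.1 ]] [[265.75  44.08]
 [406.21  45.95]
 [360.03 249.44]
 [250.85 210.1 ]]
R [[ 0.83 -0.01 -0.56]
 [-0.    1.   -0.01]
 [ 0.56  0.01  0.83]] centre [529.53 365.91  60.32] tab [522.55 365.74  70.69] tilt 33.99726196566332 err 0.32263321641056564
corner world [[466.7  460.99  19.56]
 [591.08 460.81 103.41]
 [592.36 270.83 101.09]
 [467.99 271.01  17.24]]
tab 25 [[300.47 118.99]
 [309.23 120.28]
 [302.02 170.86]
 [293.77 168.87]]
tab 0 [[312.63 119.87]
 [321.05 121.09]
 [313.72 168.72]
 [305.78 166.88]]
R [[ 0.81 -0.01 -0.58]
 [-0.01  1.   -0.02]
 [ 0.58  0.02  0.81]] centre [528.03 366.37  63.56] tab [520.74 366.14  73.71] tilt 35.682752064420576 err 0.7434297588656023
corner world [[466.48 461.75  21.55]
 [588.35 460.96 109.  ]
 [589.58 271.   105.57]
 [467.71 271.78  18.12]]
tab 25 [[298.64 118.42]
 [307.29 119.73]
 [300.08 170.76]
 [291.95 168.7 ]]
tab 0 [[311.64 119.31]
 [319.98 120.56]
 [312.59 168.65]
 [304.73 166.73]]
tri scene [[595.1  460.31  82.63  12.31]
 [591.34 273.17  98.75   8.42]
 [468.69 273.92  34.81   5.3 ]
 [464.86 454.47  31.28  12.21]]
tri side [[586.76 460.07 110.59   3.41]
 [590.1  267.72  96.44   3.18]
 [466.02 270.29  17.08   4.53]
 [470.89 461.48  31.14   8.91]]
tab blob ((303.5462646484375, 143.69940185546875), (21.516094207763672, 50.330928802490234), 8.746162414550781) [[289.09 166.94]
 [296.74 117.19]
 [318.01 120.46]
 [310.35 170.21]]
tw [[189.8  141.35]
 [155.15 249.15]] [[384.05 345.81   5.  ]
 [343.02 194.71   5.  ]]
```

```bash
python3 - <<'E'
from h import *
a=read_state()["tool_rot"]
cur=Ro.from_euler("xyz",a)
tgt=Ro.from_euler("y",-35,degrees=True)*Ro.from_euler("xyz",[180,0,90.2],degrees=True)
print((tgt*cur.inv()).as_rotvec(degrees=True)/5)
E
```

```text
[ 0.44438644 -7.04778899 -1.36646868]
```

Request:
apply_moves --increments '[{"tx": -0.009,"ty": 0.045,"tz": 0,"rx": 0.44,"ry": -7.05,"rz": -1.37,"claw": 0.045},{"tx": -0.009,"ty": 0.045,"tz": 0,"rx": 0.44,"ry": -7.05,"rz": -1.37,"claw": 0.045},{"tx": -0.009,"ty": 0.045,"tz": -0.03,"rx": 0.44,"ry": -7.05,"rz": -1.37,"claw": 0.045},{"tx": -0.009,"ty": 0.045,"tz": -0.07,"rx": 0.44,"ry": -7.05,"rz": -1.37,"claw": 0.045},{"tx": -0.009,"ty": 0.045,"tz": -0.11,"rx": 0.44,"ry": -7.05,"rz": -1.37,"claw": 0.045},{"tx": -0.009,"ty": 0.045,"tz": -0.154,"rx": 0.44,"ry": -7.05,"rz": -1.37,"claw": 0.045},{"tx": -0.009,"ty": 0.045,"tz": -0.154,"rx": 0.44,"ry": -7.05,"rz": -1.37,"claw": 0.045},{"tx": -0.009,"ty": 0.045,"tz": -0.154,"rx": 0.44,"ry": -7.05,"rz": -1.37,"claw": 0.045},{"tx": -0.009,"ty": 0.045,"tz": -0.154,"rx": 0.44,"ry": -7.05,"rz": -1.37,"claw": 0.045},{"tx": -0.009,"ty": 0.045,"tz": -0.154,"rx": 0.44,"ry": -7.05,"rz": -1.37,"claw": 0.045}]'

```text
clock: 9.5
eef_pos: [496.3, 388.1, 140.4]
tool_rot: [2.562, 0.037, 1.547]
force: [0.2, 0.3, 1.0]
width: 44.9
```

```bash
python3 - <<'E'
from h import *
np.set_printoptions(precision=3,suppress=True)
s=read_state();cur=Ro.from_euler("xyz",s["tool_rot"]);print(s["clock"],s["eef_pos"],s["qpos"],s["width"],s["force"])
tgt=Ro.from_euler("y",-35,degrees=True)*Ro.from_euler("xyz",[180,0,90.2],degrees=True)
print((tgt*cur.inv()).as_rotvec(degrees=True)/5)
c=calibration("wrist");np.save("w6.npy",c);im=get_image("wrist")[:,:,::-1];cv2.imwrite("pics/w6.png",im)
n=np.array([-.574,-.01,.819]);P=np.array([528.5,366,62])
print("tip",proj(c,s["eef_pos"]),"tab top ends",proj(c,np.array([P+25*n+[0,25,0],P+25*n-[0,25,0],P+25*n])))
m=(im.max(2)<45).astype(np.uint8)*255
for k in blob(im,m,(235,100,330,262),3): print(cv2.minAreaRect(k),cv2.boundingRect(k))
E
```

```text
9.5 [496.317 388.122 140.409] [-1.554  0.897  0.963  2.058 -1.1    0.233  0.092] 44.89344694459979 [0.192 0.338 1.019]
[ 0.398 -0.357  0.313]
tip [[279.754 274.889]] tab top ends [[254.309 224.891]
 [256.263 290.079]
 [255.324 258.748]]
((257.14190673828125, 237.61578369140625), (47.28224563598633, 15.887109756469727), 88.02507019042969) (249, 214, 17, 48)
((328.7500305175781, 260.7500305175781), (0.7071067094802856, 1.4142134189605713), 45.0) (328, 260, 2, 2)
```

View pics/w6.png

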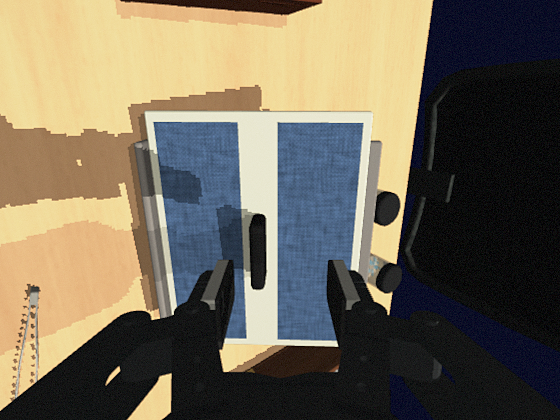

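```bash
python3 - <<'E'
from h import *
E=lambda a,d:Ro.from_euler(a,d,degrees=True)
q=E("y",-35)*E("xyz",[180,0,90.2]);t=E("y",-20)*E("xyz",[180,0,180])
print((t*q.inv()).as_rotvec(degrees=True)/5)
E
```

```text
[-8.31246656  2.35796827 15.96809969]
```

Request:
apply_moves --increments '[{"tx": 0.01,"ty": 0,"tz": 0.05,"rx": -0.76,"ry": 0.21,"rz": 1.45,"claw": 0.07},{"tx": 0.01,"ty": 0,"tz": 0.1,"rx": -1.51,"ry": 0.43,"rz": 2.9,"claw": 0.07},{"tx": 0.01,"ty": 0,"tz": 0.1,"rx": -2.27,"ry": 0.64,"rz": 4.35,"claw": 0.07},{"tx": 0.01,"ty": 0,"tz": 0.1,"rx": -3.02,"ry": 0.86,"rz": 5.81,"claw": 0.07},{"tx": 0.01,"ty": 0,"tz": 0.1,"rx": -3.78,"ry": 1.07,"rz": 7.26,"claw": 0.07},{"tx": 0.01,"ty": 0,"tz": 0.1,"rx": -4.53,"ry": 1.29,"rz": 8.71,"claw": 0.07},{"tx": 0.01,"ty": 0,"tz": 0.1,"rx": -5.29,"ry": 1.5,"rz": 10.16,"claw": 0.07},{"tx": 0.01,"ty": 0,"tz": 0.1,"rx": -6.05,"ry": 1.71,"rz": 11.61,"claw": 0.07},{"tx": 0.01,"ty": 0,"tz": 0.1,"rx": -6.8,"ry": 1.93,"rz": 13.06,"claw": 0.07},{"tx": 0.01,"ty": 0,"tz": 0.1,"rx": -7.56,"ry": 2.14,"rz": 14.52,"claw": 0.07},{"tx": 0.01,"ty": 0,"tz": 0.1,"rx": -8.31,"ry": 2.36,"rz": 15.97,"claw": 0.07},{"tx": 0.01,"ty": 0,"tz": 0.1,"rx": -8.31,"ry": 2.36,"rz": 15.97,"claw": 0.07}]'

```text
clock: 10.75
eef_pos: [505.8, 388.5, 240.0]
tool_rot: [-3.11, 0.396, -3.141]
force: [-0.0, 0.6, -0.0]
width: 70.4
```

Request:
apply_moves --increments '[{"tx": 0,"ty": 0,"tz": 0,"rx": 0,"ry": 0,"rz": 0,"claw": 0.07},{"tx": 0,"ty": 0,"tz": 0,"rx": 0,"ry": 0,"rz": 0,"claw": 0.07},{"tx": 0,"ty": 0,"tz": 0,"rx": 0,"ry": 0,"rz": 0,"claw": 0.07}]'

```text
clock: 11.05
eef_pos: [504.3, 388.6, 238.1]
tool_rot: [-3.107, 0.394, -3.14]
force: [0.1, -0.2, -0.0]
width: 70.0
```

```bash
cat > st.py <<'E'
from h import *
import sys
np.set_printoptions(precision=3,suppress=True)
tilt,yaw=map(float,sys.argv[1:3])
s=read_state();cur=Ro.from_euler("xyz",s["tool_rot"]);print(s["clock"],s["eef_pos"],s["qpos"],s["width"],s["force"])
E=lambda a,d:Ro.from_euler(a,d,degrees=True)
tgt=E("z",yaw-180)*E("y",tilt)*E("xyz",[180,0,180])
print("rot to go /5deg",(tgt*cur.inv()).as_rotvec(degrees=True)/5)
E
python3 st.py -20 180
```

```text
11.05 [504.292 388.615 238.107] [-1.394  0.637  0.831  1.85  -0.317  0.565  1.075] 69.99826157631077 [ 0.105 -0.154 -0.039]
rot to go /5deg [0.366 0.516 0.12 ]
```

Request:
apply_moves --increments '[{"tx": -0.001,"ty": -0.0226,"tz": -0.04,"rx": 0.37,"ry": 0.52,"rz": 0.12,"claw": 0.07},{"tx": -0.001,"ty": -0.0226,"tz": -0.08,"rx": 0.37,"ry": 0.52,"rz": 0.12,"claw": 0.07},{"tx": -0.001,"ty": -0.0226,"tz": -0.113,"rx": 0.37,"ry": 0.52,"rz": 0.12,"claw": 0.07},{"tx": -0.001,"ty": -0.0226,"tz": -0.113,"rx": 0.37,"ry": 0.52,"rz": 0.12,"claw": 0.07},{"tx": -0.001,"ty": -0.0226,"tz": -0.113,"rx": 0.37,"ry": 0.52,"rz": 0.12,"claw": 0.07},{"tx": -0.001,"ty": -0.0226,"tz": -0.113,"rx": 0.37,"ry": 0.52,"rz": 0.12,"claw": 0.07}]'

```text
clock: 11.65
eef_pos: [504.8, 367.0, 127.0]
tool_rot: [3.14, 0.352, -3.141]
force: [0.2, 0.7, -0.1]
width: 70.0
```

```bash
python3 st.py -20 180; python3 - <<'E'
from h import *
np.set_printoptions(precision=1,suppress=True)
s=read_state();c=calibration("wrist");im=get_image("wrist")[:,:,::-1];cv2.imwrite("pics/w7.png",im)
n=np.array([-.574,-.01,.819]);P=np.array([528.5,366,62])
print("tip",proj(c,s["eef_pos"]))
M=np.array([[x,y] for x,y in [(-5,25),(5,25),(5,-25),(-5,-25)]])
X=np.array([.819,0,.574]);Y=np.array([0,1,0])
for h in (0,25): print(h,proj(c,[P+a*X+b*Y+h*n for a,b in M]))
m=(im.max(2)<50).astype(np.uint8)*255
for k in blob(im,m,(200,100,360,300),3): print(cv2.minAreaRect(k),cv2.boundingRect(k),cv2.contourArea(k))
E
```

```text
11.65 [504.782 366.982 127.005] [-1.186  0.721  0.582  1.974 -0.453  0.299  1.215] 69.96203256909615 [ 0.159  0.705 -0.09 ]
rot to go /5deg [-0.017  0.029 -0.018]
tip [[280.1 274. ]]
0 [[314.5 218.5]
 [314.4 232.9]
 [242.5 232.9]
 [242.4 218.5]]
25 [[318.5 221.2]
 [318.4 237.3]
 [237.5 237.4]
 [237.4 221.2]]
((279.5, 229.0), (16.0, 79.0), 90.0) (240, 221, 80, 17) 1217.5
((203.0, 282.0), (34.0, 6.0), 90.0) (200, 265, 7, 35) 158.0
((356.5, 282.0), (34.0, 5.0), 90.0) (354, 265, 6, 35) 118.0
```

Request:
apply_moves --increments '[{"tx": 0.011,"ty": 0,"tz": 0.0,"rx": 0,"ry": 1.0,"rz": 0,"claw": 0.07},{"tx": 0.011,"ty": 0,"tz": 0.0,"rx": 0,"ry": 2.0,"rz": 0,"claw": 0.07},{"tx": 0.011,"ty": 0,"tz": -0.022,"rx": 0,"ry": 2.0,"rz": 0,"claw": 0.07},{"tx": 0.011,"ty": 0,"tz": -0.022,"rx": 0,"ry": 2.0,"rz": 0,"claw": 0.07},{"tx": 0.011,"ty": 0,"tz": -0.022,"rx": 0,"ry": 2.0,"rz": 0,"claw": 0.07}]'

```text
clock: 12.2
eef_pos: [514.2, 366.4, 103.8]
tool_rot: [3.141, 0.174, -3.14]
force: [0.6, 1.1, -0.2]
width: 70.0
```

```bash
python3 st.py -10 180
```

```text
12.2 [514.226 366.44  103.822] [-1.027  0.763  0.487  1.833 -0.461  0.511  1.281] 70.03059428990866 [ 0.567  1.091 -0.164]
rot to go /5deg [-0.002 -0.001 -0.023]
```

Descend to (522.6, 367, 65.2).

Request:
apply_moves --increments '[{"tx": 0.003,"ty": 0.0005,"tz": -0.015,"rx": 0,"ry": 0,"rz": 0,"claw": 0.07},{"tx": 0.006,"ty": 0.0005,"tz": -0.028,"rx": 0,"ry": 0,"rz": 0,"claw": 0.07},{"tx": 0.0084,"ty": 0.0005,"tz": -0.0386,"rx": 0,"ry": 0,"rz": 0,"claw": 0.07},{"tx": 0.0084,"ty": 0.0005,"tz": -0.0386,"rx": 0,"ry": 0,"rz": 0,"claw": 0.07},{"tx": 0.0084,"ty": 0.0005,"tz": -0.0386,"rx": 0,"ry": 0,"rz": 0,"claw": 0.07}]'

```text
clock: 12.7
eef_pos: [522.8, 366.3, 63.9]
tool_rot: [-3.141, 0.174, -3.14]
force: [0.1, 0.4, -0.9]
width: 69.9
```

```bash
python3 st.py -10 180
```

```text
12.7 [522.817 366.313  63.872] [-0.985  0.825  0.437  1.83  -0.49   0.446  1.307] 69.87505807184188 [ 0.125  0.421 -0.9  ]
rot to go /5deg [ 0.009 -0.012 -0.014]
```

Request:
apply_moves --increments '[{"tx": -0.001,"ty": 0.0005,"tz": 0.0016,"rx": 0,"ry": 0,"rz": 0,"claw": 0.06},{"tx": -0.001,"ty": 0.0005,"tz": 0.0016,"rx": 0,"ry": 0,"rz": 0,"claw": 0.052},{"tx": -0.001,"ty": 0.0005,"tz": 0.0016,"rx": 0,"ry": 0,"rz": 0,"claw": 0.04},{"tx": -0.001,"ty": 0.0005,"tz": 0.0016,"rx": 0,"ry": 0,"rz": 0,"claw": 0.04},{"tx": -0.001,"ty": 0.0005,"tz": 0.0016,"rx": 0,"ry": 0,"rz": 0,"claw": 0.04},{"tx": -0.001,"ty": 0.0005,"tz": 0.0016,"rx": 0,"ry": 0,"rz": 0,"claw": 0.04}]'

```text
clock: 13.3
eef_pos: [522.0, 367.4, 67.2]
tool_rot: [3.141, 0.175, -3.14]
force: [-1.4, -0.3, 5.5]
width: 48.4
```

```bash
python3 st.py -10 180
```

```text
13.3 [522.02  367.423  67.151] [-0.989  0.82   0.44   1.831 -0.489  0.449  1.305] 48.428491381645365 [-1.36  -0.315  5.533]
rot to go /5deg [-0.011  0.003 -0.019]
```

Request:
apply_moves --increments '[{"tx": 0,"ty": 0,"tz": 0.01,"rx": 0,"ry": 0,"rz": 0,"claw": 0.04},{"tx": 0,"ty": 0,"tz": 0.025,"rx": 0,"ry": 0,"rz": 0,"claw": 0.04},{"tx": 0,"ty": 0,"tz": 0.045,"rx": 0,"ry": 0,"rz": 0,"claw": 0.04},{"tx": 0,"ty": 0,"tz": 0.07,"rx": 0,"ry": 0,"rz": 0,"claw": 0.04},{"tx": 0,"ty": 0,"tz": 0.1,"rx": 0,"ry": 0,"rz": 0,"claw": 0.04},{"tx": 0,"ty": 0,"tz": 0.12,"rx": 0,"ry": 0,"rz": 0,"claw": 0.04},{"tx": 0,"ty": 0,"tz": 0.12,"rx": 0,"ry": 0,"rz": 0,"claw": 0.04},{"tx": 0,"ty": 0,"tz": 0.12,"rx": 0,"ry": 0,"rz": 0,"claw": 0.04}]'

```text
clock: 14.1
eef_pos: [521.6, 367.4, 186.6]
tool_rot: [3.141, 0.174, -3.14]
force: [-0.2, 0.2, -1.9]
width: 48.2
```

```bash
python3 st.py -10 180; python3 - <<'E'
from h import *
c=calibration("wrist");im=get_image("wrist")[:,:,::-1];cv2.imwrite("pics/w8.png",im);np.save("w8.npy",c)
d=get_image("side")[:,:,::-1];cv2.imwrite("pics/d8.png",d)
cv2.imwrite("pics/v8.png",np.hstack([cv2.resize(im,(440,330)),cv2.resize(d[30:330,150:478],(360,330))]))
E
```

```text
14.1 [521.614 367.41  186.629] [-1.076  0.667  0.58   1.756 -0.39   0.692  1.236] 48.2351105615698 [-0.214  0.169 -1.874]
rot to go /5deg [-0.01  -0.002 -0.021]
```

View pics/v8.png

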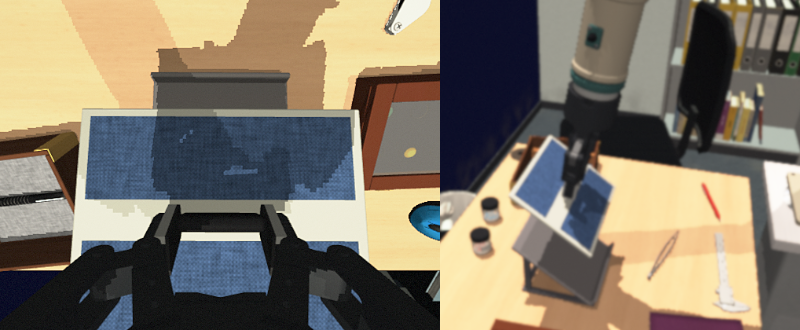

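```bash
cat > hold.py <<'E'
from h import *
import sys
np.set_printoptions(precision=2,suppress=True)
def plate_pose(c,im,verbose=1):
    hsv=cv2.cvtColor(im,cv2.COLOR_BGR2HSV)
    m=((hsv[...,0]>95)&(hsv[...,0]<125)&(hsv[...,1]>60)&(hsv[...,2]>35)).astype(np.uint8)*255
    m[:, :60]=0; m[:, 500:]=0
    m=cv2.morphologyEx(m,cv2.MORPH_OPEN,np.ones((3,3)))
    k=blob(im,m,(60,60,500,300))[0]
    return k
if __name__=="__main__":
    tag=sys.argv[1]
    im=cv2.imread(f"pics/{tag}.png");c=np.load(f"{tag}.npy",allow_pickle=True).item()
    k=plate_pose(c,im);print(cv2.boundingRect(k),cv2.approxPolyDP(k,8,True).reshape(-1,2).tolist())
    for col in (160,400):
        print(col,[(r,int(im[r,col].min())) for r in range(130,156,2)])
    for row in (170,230): print(row,[(x,im[row,x].tolist()) for x in list(range(92,114,3))+list(range(450,474,3))])
E
python3 hold.py w8
```

```text
(109, 148, 343, 106) [[116, 148], [109, 252], [451, 253], [444, 149]]
160 [(130, 136), (132, 138), (134, 137), (136, 139), (138, 122), (140, 198), (142, 185), (144, 188), (146, 191), (148, 85), (150, 69), (152, 73), (154, 74)]
400 [(130, 98), (132, 93), (134, 92), (136, 93), (138, 96), (140, 139), (142, 142), (144, 146), (146, 149), (148, 134), (150, 56), (152, 50), (154, 53)]
170 [(92, [38, 69, 91]), (95, [39, 70, 88]), (98, [97, 139, 178]), (101, [106, 138, 174]), (104, [187, 215, 218]), (107, [187, 215, 218]), (110, [186, 215, 216]), (113, [177, 197, 198]), (450, [170, 198, 198]), (453, [217, 237, 237]), (456, [219, 238, 239]), (459, [45, 65, 102]), (462, [18, 26, 46]), (465, [25, 32, 62]), (468, [40, 68, 129]), (471, [34, 60, 125])]
230 [(92, [21, 29, 41]), (95, [8, 19, 30]), (98, [218, 245, 246]), (101, [218, 236, 238]), (104, [218, 236, 239]), (107, [210, 232, 236]), (110, [112, 73, 48]), (113, [131, 101, 79]), (450, [163, 138, 116]), (453, [218, 238, 240]), (456, [217, 236, 237]), (459, [215, 236, 236]), (462, [183, 208, 216]), (465, [43, 67, 131]), (468, [41, 66, 128]), (471, [40, 63, 123])]
```

```bash
python3 - <<'E'
from h import *
np.set_printoptions(precision=2,suppress=True)
c=np.load("w8.npy",allow_pickle=True).item()
def edge(row,l,r):
    o,d=ray(c,[[l,row],[r,row]]);w=np.linalg.norm(d[0]-d[1]);return o+d*190/w
a=edge(139.3,105.4,455.3);b=edge(230,96.7,463.5)
print(a,b);X=(b-a).mean(0);X/=np.linalg.norm(X);print("X",X,"tilt",np.degrees(np.arcsin(X[2])),"yaw",np.degrees(np.arctan2(*(a[0]-a[1])[[0,1]])))
print("centre",a.mean(0)+75*X, "using 35:",a.mean(0)+75*np.array([.819,0,.574]))
E
```

```text
[[467.63 272.56 139.24]
 [467.37 462.56 139.53]] [[507.18 272.43 168.95]
 [506.93 462.43 169.24]]
X [ 0.8 -0.   0.6] tilt 36.9076309125815 yaw 179.92255976155505
centre [527.47 367.36 184.42] using 35: [528.92 367.56 182.43]
```

```bash
python3 st.py 25.5 187.4
```

```text
14.2 [520.915 366.891 185.042] [-1.075  0.669  0.579  1.757 -0.39   0.692  1.236] 48.37908134236857 [ 0.052  0.066 -1.884]
rot to go /5deg [-0.451  7.064  1.41 ]
```

Request:
apply_moves --increments '[{"tx": 0.005,"ty": -0.01,"tz": 0,"rx": -0.07,"ry": 1.0,"rz": 0.2,"claw": 0.04},{"tx": 0.015,"ty": -0.03,"tz": 0,"rx": -0.13,"ry": 2.0,"rz": 0.4,"claw": 0.04},{"tx": 0.025,"ty": -0.06,"tz": 0,"rx": -0.19,"ry": 3.0,"rz": 0.6,"claw": 0.04},{"tx": 0.035,"ty": -0.09,"tz": 0,"rx": -0.26,"ry": 4.0,"rz": 0.8,"claw": 0.04},{"tx": 0.045,"ty": -0.125,"tz": 0,"rx": -0.32,"ry": 5.0,"rz": 1.0,"claw": 0.04},{"tx": 0.06,"ty": -0.16,"tz": 0,"rx": -0.38,"ry": 6.0,"rz": 1.2,"claw": 0.04},{"tx": 0.075,"ty": -0.195,"tz": 0,"rx": -0.45,"ry": 7.06,"rz": 1.41,"claw": 0.04},{"tx": 0.09,"ty": -0.23,"tz": 0,"rx": -0.45,"ry": 7.06,"rz": 1.41,"claw": 0.04},{"tx": 0.1,"ty": -0.26,"tz": 0,"rx": -0.45,"ry": 7.06,"rz": 1.41,"claw": 0.04},{"tx": 0.107,"ty": -0.276,"tz": 0,"rx": -0.45,"ry": 7.06,"rz": 1.41,"claw": 0.04},{"tx": 0.109,"ty": -0.282,"tz": 0,"rx": -0.45,"ry": 7.06,"rz": 1.41,"claw": 0.04},{"tx": 0.109,"ty": -0.282,"tz": 0,"rx": -0.45,"ry": 7.06,"rz": 1.41,"claw": 0.04}]'

```text
clock: 15.4
eef_pos: [630.7, 85.6, 185.5]
tool_rot: [3.14, -0.443, -3.013]
force: [0.0, -0.0, -1.0]
width: 48.5
```

Request:
apply_moves --increments '[{"tx": 0,"ty": 0,"tz": 0,"rx": 0,"ry": 0,"rz": 0,"claw": 0.04},{"tx": 0,"ty": 0,"tz": 0,"rx": 0,"ry": 0,"rz": 0,"claw": 0.04},{"tx": 0,"ty": 0,"tz": 0,"rx": 0,"ry": 0,"rz": 0,"claw": 0.04}]'

```text
clock: 15.7
eef_pos: [630.6, 87.1, 186.2]
tool_rot: [3.139, -0.443, -3.01]
force: [-0.0, -0.7, -0.4]
width: 48.3
```

```bash
python3 st.py 25.5 187.4; python3 - <<'E'
from h import *
c=calibration("wrist");im=get_image("wrist")[:,:,::-1];cv2.imwrite("pics/w9.png",im);np.save("w9.npy",c)
E
python3 hold.py w9
```

```text
15.7 [630.625  87.054 186.244] [-0.355  0.957  0.434  1.127 -0.302  1.569  1.76 ] 48.2830594023862 [-0.048 -0.669 -0.374]
rot to go /5deg [-0.025  0.026 -0.018]
(109, 148, 343, 107) [[116, 148], [109, 252], [451, 254], [444, 150]]
160 [(130, 66), (132, 63), (134, 62), (136, 50), (138, 100), (140, 194), (142, 189), (144, 188), (146, 192), (148, 123), (150, 66), (152, 73), (154, 69)]
400 [(130, 85), (132, 84), (134, 80), (136, 78), (138, 77), (140, 111), (142, 116), (144, 112), (146, 114), (148, 119), (150, 39), (152, 41), (154, 46)]
170 [(92, [74, 72, 65]), (95, [69, 65, 62]), (98, [73, 71, 67]), (101, [56, 49, 41]), (104, [222, 238, 229]), (107, [221, 236, 229]), (110, [219, 235, 227]), (113, [210, 231, 218]), (450, [123, 142, 143]), (453, [124, 145, 145]), (456, [128, 146, 149]), (459, [134, 188, 216]), (462, [140, 199, 224]), (465, [139, 199, 226]), (468, [141, 199, 225]), (471, [135, 195, 224])]
230 [(92, [76, 73, 64]), (95, [71, 68, 57]), (98, [212, 241, 240]), (101, [219, 234, 227]), (104, [219, 235, 227]), (107, [220, 236, 228]), (110, [127, 85, 56]), (113, [153, 116, 88]), (450, [96, 78, 68]), (453, [128, 146, 147]), (456, [126, 143, 145]), (459, [126, 142, 145]), (462, [118, 140, 147]), (465, [119, 173, 223]), (468, [121, 172, 220]), (471, [119, 170, 220])]
```

```bash
python3 - <<'E'
from h import *
np.set_printoptions(precision=2,suppress=True)
c=np.load("w9.npy",allow_pickle=True).item()
def edge(row,l,r):
    o,d=ray(c,[[l,row],[r,row]]);w=np.linalg.norm(d[0]-d[1]);return o+d*190/w
a=edge(139,105.7,455.3);b=edge(230,96.7,463.9)
X=(b-a).mean(0);X/=np.linalg.norm(X);Y=a[1]-a[0];print("X",X,"Y",Y/190)
print("centre",a.mean(0)+75*X, "level:",a.mean(0)+75*np.array([.9917,.1288,0]))
t=np.radians(7.4);Rm=np.array([[np.cos(t),-np.sin(t)],[np.sin(t),np.cos(t)]])
B=[np.r_[np.array([633.5,85.8])+Rm@m,60] for m in [(-86,106),(-86,-106),(-80,100),(-80,-100)]];q=proj(c,B);print("rim expected px",q)
im=cv2.imread("pics/w9.png")
for col in (200,280,340): print(col,[(r,im[r,col].tolist()) for r in range(60,139,3)])
E
```

```text
X [0.99 0.13 0.03] Y [-0.13  0.99  0.  ]
centre [634.16  87.59 181.68] level: [634.19  87.69 179.18]
rim expected px [[393.99 173.73]
 [161.96 173.33]
 [387.72 180.13]
 [168.22 179.76]]
200 [(60, [140, 202, 223]), (63, [143, 204, 225]), (66, [143, 202, 225]), (69, [142, 200, 225]), (72, [135, 194, 224]), (75, [132, 192, 223]), (78, [137, 196, 225]), (81, [137, 197, 223]), (84, [138, 196, 225]), (87, [138, 195, 223]), (90, [136, 194, 225]), (93, [141, 199, 225]), (96, [139, 199, 225]), (99, [141, 202, 225]), (102, [138, 201, 223]), (105, [143, 203, 227]), (108, [138, 197, 225]), (111, [138, 198, 225]), (114, [135, 191, 223]), (117, [137, 196, 224]), (120, [135, 198, 224]), (123, [131, 190, 223]), (126, [124, 176, 224]), (129, [124, 177, 224]), (132, [128, 180, 225]), (135, [126, 178, 224]), (138, [129, 172, 215])]
280 [(60, [122, 172, 221]), (63, [118, 170, 219]), (66, [124, 174, 222]), (69, [125, 175, 223]), (72, [122, 173, 222]), (75, [122, 174, 223]), (78, [118, 170, 220]), (81, [120, 171, 222]), (84, [117, 169, 221]), (87, [116, 167, 219]), (90, [119, 173, 221]), (93, [124, 176, 2
[... 302 characters left out ...]
, 196, 225]), (135, [143, 202, 226]), (138, [136, 189, 218])]
340 [(60, [140, 200, 225]), (63, [135, 193, 223]), (66, [139, 200, 223]), (69, [141, 201, 224]), (72, [140, 200, 225]), (75, [137, 195, 225]), (78, [139, 198, 224]), (81, [137, 197, 223]), (84, [138, 197, 224]), (87, [139, 197, 225]), (90, [132, 192, 223]), (93, [137, 196, 224]), (96, [138, 199, 226]), (99, [137, 198, 224]), (102, [139, 200, 226]), (105, [135, 195, 225]), (108, [135, 196, 224]), (111, [138, 199, 226]), (114, [136, 196, 224]), (117, [141, 200, 225]), (120, [144, 206, 227]), (123, [141, 202, 225]), (126, [137, 197, 224]), (129, [139, 199, 225]), (132, [140, 203, 226]), (135, [140, 199, 226]), (138, [136, 193, 220])]
```

Request:
apply_moves --increments '[{"tx": -0.0004,"ty": -0.0017,"tz": -0.03,"rx": 0,"ry": 0.2,"rz": 0,"claw": 0.04},{"tx": -0.0004,"ty": -0.0017,"tz": -0.07,"rx": 0,"ry": 0.2,"rz": 0,"claw": 0.04},{"tx": -0.0004,"ty": -0.0017,"tz": -0.1,"rx": 0,"ry": 0.2,"rz": 0,"claw": 0.04},{"tx": -0.0004,"ty": -0.0017,"tz": -0.108,"rx": 0,"ry": 0.2,"rz": 0,"claw": 0.04},{"tx": -0.0004,"ty": -0.0017,"tz": -0.108,"rx": 0,"ry": 0.2,"rz": 0,"claw": 0.04},{"tx": -0.0004,"ty": -0.0017,"tz": -0.108,"rx": 0,"ry": 0.2,"rz": 0,"claw": 0.04}]'

```text
clock: 16.35
eef_pos: [631.5, 83.6, 79.7]
tool_rot: [3.139, -0.458, -3.011]
force: [-0.4, -0.6, -0.8]
width: 48.6
```

```bash
python3 st.py 26.5 187.4; python3 - <<'E'
from h import *
np.set_printoptions(precision=2,suppress=True)
c=calibration("wrist");im=get_image("wrist")[:,:,::-1];cv2.imwrite("pics/w10.png",im);np.save("w10.npy",c)
t=np.radians(7.4);Rm=np.array([[np.cos(t),-np.sin(t)],[np.sin(t),np.cos(t)]])
B=[np.r_[np.array([633.5,85.8])+Rm@m,60] for m in [(-86,106),(-86,-106),(-80,100),(-80,-100),(-40,106),(-40,-106)]];print("rim expected px",proj(c,B))
for row in (170,200,230): 
    print(row,[(x,*im[row,x].tolist()) for x in range(68,112,2)]); print([(x,*im[row,x].tolist()) for x in range(448,500,2)])
for col in (160,400): print(col,[(r,*im[r,col].tolist()) for r in range(118,150,2)])
E
```

```text
16.35 [631.522  83.592  79.696] [-0.342  1.078  0.41   1.168 -0.331  1.427  1.777] 48.56303155669117 [-0.376 -0.585 -0.803]
rot to go /5deg [-0.038  0.05   0.004]
rim expected px [[462.11 127.98]
 [103.5  127.75]
 [452.83 137.63]
 [112.9  137.45]
 [469.04 204.46]
 [ 96.87 204.53]]
170 [(68, 80, 76, 70), (70, 77, 71, 66), (72, 67, 65, 57), (74, 63, 59, 52), (76, 71, 68, 62), (78, 69, 65, 61), (80, 72, 72, 64), (82, 70, 67, 60), (84, 66, 62, 54), (86, 76, 71, 66), (88, 74, 71, 66), (90, 62, 61, 51), (92, 60, 57, 50), (94, 60, 59, 50), (96, 73, 70, 63), (98, 61, 61, 52), (100, 54, 54, 63), (102, 138, 163, 176), (104, 221, 237, 226), (106, 212, 231, 222), (108, 216, 232, 224), (110, 220, 234, 226)]
[(448, 129, 149, 153), (450, 124, 143, 144), (452, 122, 141, 143), (454, 121, 140, 143), (456, 126, 144, 144), (458, 106, 120, 123), (460, 18, 33, 56), (462, 22, 32, 53), (464, 73, 104, 134), (466, 80, 112, 147), (468, 80, 113, 148), (470, 80, 115, 147), (472, 79, 112, 146), (474, 74, 112, 145), (476, 81, 116, 149), (478, 77, 111, 148), (480, 80, 114, 147), (482, 76, 112, 144), (484, 76, 111, 
[... 2094 characters left out ...]
, 142, 200, 222)]
160 [(118, 145, 205, 223), (120, 144, 201, 222), (122, 149, 206, 226), (124, 141, 202, 223), (126, 144, 207, 232), (128, 17, 29, 60), (130, 38, 59, 96), (132, 37, 55, 95), (134, 30, 57, 95), (136, 23, 39, 65), (138, 96, 110, 115), (140, 193, 221, 224), (142, 186, 212, 215), (144, 187, 216, 219), (146, 187, 217, 222), (148, 141, 134, 121)]
400 [(118, 137, 198, 223), (120, 140, 199, 222), (122, 133, 190, 221), (124, 139, 201, 225), (126, 131, 189, 213), (128, 39, 59, 102), (130, 42, 67, 108), (132, 46, 67, 113), (134, 42, 66, 106), (136, 14, 19, 33), (138, 5, 19, 37), (140, 206, 237, 231), (142, 215, 232, 224), (144, 214, 232, 224), (146, 217, 236, 229), (148, 187, 206, 196)]
```

```bash
python3 - <<'E'
from h import *
np.set_printoptions(precision=2,suppress=True)
c=np.load("w10.npy",allow_pickle=True).item()
u=np.array([.9917,.1288]);
for r in (127.2,135.8): print(r,cast(c,[[280.4,r]],60), cast(c,[[280.4,r]],60)[0,:2]@u)
o,d=ray(c,[[105.2,139],[455.5,139]]);a=o+d*190/np.linalg.norm(d[0]-d[1]);print(a,a.mean(0)[:2]@u)
for z in (72,73,74,75):print(z,cast(c,[[280.4,139]],z)[0,:2]@u)
E
```

```text
127.2 [[548.02  73.06  60.  ]] 552.8785301677084
135.8 [[553.31  73.74  60.  ]] 558.2168003749102
[[572.92 -19.61  73.71]
 [548.6  168.83  74.36]] 565.7132217619312
72 564.9113105586339
73 565.3046177865776
74 565.6979250145212
75 566.0912322424648
```

Request:
apply_moves --increments '[{"tx": -0.0021,"ty": 0.0007,"tz": 0,"rx": 0,"ry": 0,"rz": 0,"claw": 0.04},{"tx": -0.0021,"ty": 0.0007,"tz": -0.004,"rx": 0,"ry": 0,"rz": 0,"claw": 0.04},{"tx": -0.0021,"ty": 0.0007,"tz": -0.008,"rx": 0,"ry": 0,"rz": 0,"claw": 0.04},{"tx": -0.0021,"ty": 0.0007,"tz": -0.012,"rx": 0,"ry": 0,"rz": 0,"claw": 0.04},{"tx": -0.0021,"ty": 0.0007,"tz": -0.016,"rx": 0,"ry": 0,"rz": 0,"claw": 0.04},{"tx": -0.0021,"ty": 0.0007,"tz": -0.016,"rx": 0,"ry": 0,"rz": 0,"claw": 0.04}]'

```text
clock: 17.0
eef_pos: [627.8, 84.2, 61.1]
tool_rot: [3.138, -0.462, -3.012]
force: [0.3, -0.0, -1.4]
width: 48.6
```

```bash
cat > chk.py <<'E'
from h import *
import sys
tag=sys.argv[1];c=calibration("wrist");im=get_image("wrist")[:,:,::-1];cv2.imwrite(f"pics/{tag}.png",im);np.save(f"{tag}.npy",c)
for row in (170,230): 
    print(row,[(x,*im[row,x].tolist()) for x in range(88,110,2)]); print([(x,*im[row,x].tolist()) for x in range(454,480,2)])
for col in (160,400): print(col,[(r,*im[r,col].tolist()) for r in range(112,146,2)])
E
python3 st.py 26.5 187.4; python3 chk.py w11
```

```text
17.0 [627.842  84.173  61.112] [-0.343  1.096  0.405  1.182 -0.337  1.399  1.779] 48.5876416896688 [ 0.259 -0.014 -1.395]
rot to go /5deg [-0.038  0.005  0.01 ]
170 [(88, 34, 50, 80), (90, 21, 23, 30), (92, 10, 26, 32), (94, 9, 20, 32), (96, 2, 15, 22), (98, 14, 19, 30), (100, 0, 0, 14), (102, 140, 163, 166), (104, 227, 241, 233), (106, 220, 236, 228), (108, 222, 237, 230)]
[(454, 128, 149, 149), (456, 133, 152, 153), (458, 105, 121, 122), (460, 10, 13, 20), (462, 12, 17, 27), (464, 8, 15, 26), (466, 22, 26, 34), (468, 5, 7, 24), (470, 3, 9, 26), (472, 20, 25, 48), (474, 18, 33, 55), (476, 24, 37, 62), (478, 28, 42, 65)]
230 [(88, 19, 24, 33), (90, 4, 7, 22), (92, 9, 13, 24), (94, 17, 20, 31), (96, 0, 0, 13), (98, 220, 247, 244), (100, 223, 238, 231), (102, 223, 238, 230), (104, 223, 238, 231), (106, 223, 238, 231), (108, 227, 244, 238)]
[(454, 131, 149, 150), (456, 128, 149, 149), (458, 131, 151, 150), (460, 128, 149, 149), (462, 111, 128, 130), (464, 0, 5, 19), (466, 6, 19, 27), (468, 4, 12, 19), (470, 6, 14, 25), (472, 6, 18, 23), (474, 11, 14, 22), (476, 18, 22, 35), (478, 22, 35, 49)]
160 [(112, 148, 212, 227), (114, 148, 210, 228), (116, 148, 210, 229), (118, 152, 217, 234), (120, 38, 60, 89), (122, 35, 57, 95), (124, 32, 59, 96), (126, 39, 62, 98), (128, 32, 57, 92), (130, 19, 31, 52), (132, 17, 26, 44), (134, 17, 22, 45), (136, 17, 26, 42), (138, 102, 119, 121), (140, 201, 229, 230), (142, 193, 221, 222), (144, 193, 220, 222)]
400 [(112, 145, 207, 228), (114, 147, 207, 228), (116, 144, 204, 228), (118, 145, 206, 231), (120, 27, 44, 88), (122, 43, 68, 115), (124, 45, 70, 115), (126, 46, 72, 117), (128, 37, 59, 97), (130, 24, 31, 37), (132, 23, 30, 48), (134, 24, 29, 46), (136, 14, 28, 47), (138, 13, 22, 37), (140, 212, 240, 237), (142, 223, 239, 233), (144, 221, 237, 230)]
```

Request:
apply_moves --increments '[{"tx": 0,"ty": 0,"tz": -0.005,"rx": 0,"ry": 0,"rz": 0,"claw": 0.04},{"tx": 0,"ty": 0,"tz": -0.01,"rx": 0,"ry": 0,"rz": 0,"claw": 0.04},{"tx": 0,"ty": 0,"tz": -0.015,"rx": 0,"ry": 0,"rz": 0,"claw": 0.04},{"tx": 0,"ty": 0,"tz": -0.017,"rx": 0,"ry": 0,"rz": 0,"claw": 0.04},{"tx": 0,"ty": 0,"tz": -0.017,"rx": 0,"ry": 0,"rz": 0,"claw": 0.04}]'

```text
clock: 17.55
eef_pos: [628.1, 84.2, 44.5]
tool_rot: [3.138, -0.461, -3.012]
force: [0.4, 0.8, -1.5]
width: 48.3
```

Request:
apply_moves --increments '[{"tx": 0,"ty": 0,"tz": -0.001,"rx": 0,"ry": 0,"rz": 0,"claw": 0.04},{"tx": 0,"ty": 0,"tz": -0.002,"rx": 0,"ry": 0,"rz": 0,"claw": 0.04},{"tx": 0,"ty": 0,"tz": -0.003,"rx": 0,"ry": 0,"rz": 0,"claw": 0.04},{"tx": 0,"ty": 0,"tz": -0.003,"rx": 0,"ry": 0,"rz": 0,"claw": 0.04}]'

```text
clock: 17.95
eef_pos: [628.4, 84.2, 42.0]
tool_rot: [3.138, -0.46, -3.012]
force: [1.1, 0.5, -1.2]
width: 48.6
```

Request:
apply_moves --increments '[{"tx": 0,"ty": 0,"tz": -0.001,"rx": 0,"ry": 0,"rz": 0,"claw": 0.04},{"tx": 0,"ty": 0,"tz": -0.002,"rx": 0,"ry": 0,"rz": 0,"claw": 0.04},{"tx": 0,"ty": 0,"tz": -0.002,"rx": 0,"ry": 0,"rz": 0,"claw": 0.04}]'

```text
clock: 18.25
eef_pos: [628.2, 84.1, 40.4]
tool_rot: [3.138, -0.461, -3.012]
force: [-0.4, 0.6, 2.0]
width: 48.3
```

Request:
apply_moves --increments '[{"tx": 0,"ty": 0,"tz": -0.001,"rx": 0,"ry": 0,"rz": 0,"claw": 0.04},{"tx": 0,"ty": 0,"tz": -0.001,"rx": 0,"ry": 0,"rz": 0,"claw": 0.04}]'

```text
clock: 18.45
eef_pos: [628.2, 84.2, 40.0]
tool_rot: [3.138, -0.461, -3.012]
force: [-2.2, -0.3, 6.4]
width: 48.5
```

```bash
python3 -c "
from cell import *
s=read_state();print(s['force'],s['torque'],s['eef_pos'])"; python3 chk.py w12
```

```text
[-2.19219361 -0.27400393  6.43452994] [0.04217411 0.16935296 0.02299681] [628.17682355  84.15215901  40.02487664]
170 [(88, 19, 23, 37), (90, 12, 25, 35), (92, 15, 24, 40), (94, 8, 20, 35), (96, 19, 26, 36), (98, 10, 15, 26), (100, 57, 89, 135), (102, 30, 65, 115), (104, 221, 246, 243), (106, 237, 249, 244), (108, 236, 248, 243)]
[(454, 145, 166, 169), (456, 138, 158, 159), (458, 28, 57, 94), (460, 41, 69, 105), (462, 6, 11, 20), (464, 14, 23, 33), (466, 5, 9, 30), (468, 11, 21, 32), (470, 9, 23, 30), (472, 19, 22, 35), (474, 18, 30, 39), (476, 8, 18, 32), (478, 12, 18, 31)]
230 [(88, 24, 28, 38), (90, 19, 19, 35), (92, 9, 22, 32), (94, 32, 57, 86), (96, 46, 81, 127), (98, 154, 185, 202), (100, 242, 252, 245), (102, 236, 248, 242), (104, 238, 249, 244), (106, 238, 248, 243), (108, 240, 251, 247)]
[(454, 144, 164, 166), (456, 148, 170, 173), (458, 148, 169, 170), (460, 146, 168, 167), (462, 91, 108, 125), (464, 38, 68, 100), (466, 35, 59, 92), (468, 12, 13, 25), (470, 18, 30, 38), (472, 5, 18, 27), (474, 9, 16, 27), (476, 22, 26, 37), (478, 13, 16, 30)]
160 [(112, 22, 30, 46), (114, 25, 34, 52), (116, 21, 32, 50), (118, 28, 36, 55), (120, 26, 35, 54), (122, 19, 28, 44), (124, 17, 28, 44), (126, 20, 31, 49), (128, 19, 30, 45), (130, 24, 30, 45), (132, 23, 37, 50), (134, 18, 28, 49), (136, 17, 27, 46), (138, 17, 25, 42), (140, 111, 128, 134), (142, 222, 241, 242), (144, 214, 235, 237)]
400 [(112, 23, 34, 52), (114, 21, 33, 49), (116, 16, 34, 51), (118, 23, 37, 56), (120, 26, 35, 51), (122, 18, 35, 52), (124, 13, 29, 48), (126, 22, 32, 50), (128, 23, 33, 48), (130, 21, 31, 48), (132, 19, 27, 45), (134, 22, 33, 49), (136, 14, 27, 47), (138, 25, 33, 54), (140, 19, 33, 46), (142, 240, 255, 255), (144, 238, 250, 245)]
```

Request:
apply_moves --increments '[{"tx": 0,"ty": 0,"tz": 0,"rx": 0,"ry": 0,"rz": 0,"claw": 0.052},{"tx": 0,"ty": 0,"tz": 0,"rx": 0,"ry": 0,"rz": 0,"claw": 0.058},{"tx": 0,"ty": 0,"tz": 0,"rx": 0,"ry": 0,"rz": 0,"claw": 0.066},{"tx": 0,"ty": 0,"tz": 0,"rx": 0,"ry": 0,"rz": 0,"claw": 0.066}]'

```text
clock: 18.9
eef_pos: [628.4, 84.2, 38.9]
tool_rot: [3.138, -0.46, -3.012]
force: [-0.4, 0.3, -1.0]
width: 66.1
```

```bash
python3 -c "
from cell import *
s=read_state();print(s['force'],s['torque'],s['eef_pos'],s['width'])"; python3 chk.py w13
```

```text
[-0.41134249  0.25974386 -1.04760906] [ 0.06183354 -0.4417648  -0.0250672 ] [628.43044905  84.19703758  38.85550345] 66.10264261490228
170 [(88, 21, 28, 40), (90, 19, 24, 37), (92, 13, 19, 36), (94, 17, 27, 38), (96, 11, 17, 28), (98, 34, 60, 91), (100, 46, 79, 127), (102, 161, 191, 206), (104, 240, 252, 246), (106, 237, 249, 244), (108, 235, 248, 243)]
[(454, 144, 168, 169), (456, 149, 171, 173), (458, 115, 131, 137), (460, 35, 65, 101), (462, 36, 62, 92), (464, 13, 18, 29), (466, 8, 12, 30), (468, 21, 21, 33), (470, 18, 22, 34), (472, 18, 31, 39), (474, 15, 19, 32), (476, 13, 19, 32), (478, 15, 24, 32)]
230 [(88, 19, 28, 41), (90, 14, 26, 33), (92, 15, 26, 42), (94, 50, 88, 134), (96, 59, 83, 120), (98, 245, 255, 253), (100, 241, 250, 245), (102, 240, 249, 245), (104, 238, 248, 244), (106, 239, 249, 245), (108, 235, 252, 245)]
[(454, 148, 167, 169), (456, 147, 167, 171), (458, 146, 168, 170), (460, 147, 168, 170), (462, 150, 167, 167), (464, 22, 50, 92), (466, 35, 65, 100), (468, 34, 54, 85), (470, 3, 15, 26), (472, 20, 25, 34), (474, 13, 17, 30), (476, 20, 28, 34), (478, 9, 22, 34)]
160 [(112, 20, 30, 49), (114, 20, 31, 52), (116, 19, 31, 50), (118, 18, 30, 50), (120, 18, 29, 42), (122, 18, 24, 44), (124, 11, 27, 43), (126, 21, 26, 47), (128, 21, 29, 45), (130, 21, 33, 47), (132, 21, 30, 48), (134, 18, 29, 48), (136, 21, 34, 50), (138, 4, 13, 30), (140, 196, 227, 228), (142, 216, 238, 239), (144, 215, 236, 236)]
400 [(112, 24, 36, 54), (114, 19, 33, 50), (116, 23, 31, 54), (118, 19, 32, 53), (120, 12, 28, 46), (122, 28, 36, 56), (124, 19, 28, 49), (126, 14, 28, 44), (128, 27, 32, 53), (130, 26, 32, 47), (132, 20, 32, 46), (134, 28, 35, 54), (136, 17, 32, 52), (138, 23, 32, 49), (140, 115, 137, 138), (142, 243, 255, 250), (144, 236, 248, 244)]
```

Request:
apply_moves --increments '[{"tx": 0.0045,"ty": 0.0006,"tz": 0.009,"rx": 0,"ry": 0,"rz": 0,"claw": 0.066},{"tx": 0.0133,"ty": 0.0017,"tz": 0.0269,"rx": 0,"ry": 0,"rz": 0,"claw": 0.066},{"tx": 0.0266,"ty": 0.0034,"tz": 0.0537,"rx": 0,"ry": 0,"rz": 0,"claw": 0.066},{"tx": 0.04,"ty": 0.0051,"tz": 0.09,"rx": 0,"ry": 0,"rz": 0,"claw": 0.066},{"tx": 0.04,"ty": -0.02,"tz": 0.13,"rx": 0,"ry": -1,"rz": -1,"claw": 0.066},{"tx": 0.03,"ty": -0.04,"tz": 0.17,"rx": 0,"ry": -2,"rz": -2,"claw": 0.066},{"tx": 0.02,"ty": -0.05,"tz": 0.2,"rx": 0,"ry": -3,"rz": -3,"claw": 0.066},{"tx": 0.01,"ty": -0.06,"tz": 0.2,"rx": 0,"ry": -4,"rz": -4,"claw": 0.066},{"tx": 0.0,"ty": -0.07,"tz": 0.2,"rx": 0,"ry": -5,"rz": -5,"claw": 0.066},{"tx": 0.0,"ty": -0.07,"tz": 0.2,"rx": 0,"ry": -5,"rz": -5,"claw": 0.066}]'

```text
clock: 19.95
eef_pos: [623.3, 11.2, 240.5]
tool_rot: [3.1, -0.032, 2.831]
force: [-0.8, -0.7, 0.7]
width: 66.3
```

```bash
python3 st.py 0 97.4
```

```text
19.95 [623.337  11.247 240.532] [-0.363  0.647  0.561  1.579 -0.432  1.06   1.591] 66.32446896707488 [-0.819 -0.681  0.688]
rot to go /5deg [ -0.615   0.142 -12.947]
```

Request:
apply_moves --increments '[{"tx": 0.006,"ty": -0.005,"tz": 0,"rx": -0.31,"ry": 0.07,"rz": -6.5,"claw": 0.04},{"tx": 0.006,"ty": -0.005,"tz": 0,"rx": -0.31,"ry": 0.07,"rz": -6.5,"claw": 0.04},{"tx": 0.006,"ty": -0.005,"tz": 0,"rx": -0.31,"ry": 0.07,"rz": -6.5,"claw": 0.04},{"tx": 0.006,"ty": -0.005,"tz": 0,"rx": -0.31,"ry": 0.07,"rz": -6.5,"claw": 0.04},{"tx": 0.006,"ty": -0.005,"tz": 0,"rx": -0.62,"ry": 0.14,"rz": -12.95,"claw": 0.04},{"tx": 0.006,"ty": -0.005,"tz": 0,"rx": -0.62,"ry": 0.14,"rz": -12.95,"claw": 0.04},{"tx": 0.006,"ty": -0.005,"tz": 0,"rx": -0.62,"ry": 0.14,"rz": -12.95,"claw": 0.04},{"tx": 0.006,"ty": -0.005,"tz": 0,"rx": -0.62,"ry": 0.14,"rz": -12.95,"claw": 0.04},{"tx": 0.006,"ty": -0.005,"tz": 0,"rx": -0.62,"ry": 0.14,"rz": -12.95,"claw": 0.04},{"tx": 0.006,"ty": -0.005,"tz": 0,"rx": -0.62,"ry": 0.14,"rz": -12.95,"claw": 0.04}]'

```text
clock: 20.95
eef_pos: [634.9, 9.6, 239.2]
tool_rot: [-3.141, 0.003, 1.711]
force: [-0.0, 1.3, -0.1]
width: 39.6
```

```bash
python3 st.py 0 97.4; cat > boxchk.py <<'E'
from h import *
import sys
np.set_printoptions(precision=1,suppress=True)
tag=sys.argv[1];c=calibration("wrist");im=get_image("wrist")[:,:,::-1];cv2.imwrite(f"pics/{tag}.png",im);np.save(f"{tag}.npy",c)
hsv=cv2.cvtColor(im,cv2.COLOR_BGR2HSV)
m=((hsv[...,0]>95)&(hsv[...,0]<130)&(hsv[...,1]>70)&(hsv[...,2]>45)).astype(np.uint8)*255
m=cv2.morphologyEx(m,cv2.MORPH_OPEN,np.ones((3,3)))
t=np.radians(7.4);Rm=np.array([[np.cos(t),-np.sin(t)],[np.sin(t),np.cos(t)]]);B=np.array([633.5,85.8])
for z,h in (((86,106),60),((75,95),35)):
    print("exp",h,proj(c,[np.r_[B+Rm@(np.array(z)*s),h] for s in [(-1,1),(1,1),(1,-1),(-1,-1)]]).tolist())
for k in blob(im,m,(60,0,500,330),2):
    q=cv2.approxPolyDP(k,6,True).reshape(-1,2);W=cast(c,q,35)
    print(cv2.contourArea(k),q.tolist());print((W[:,:2]-B)@Rm)
E
python3 boxchk.py w14
```

```text
20.95 [634.918   9.632 239.195] [-0.542  0.752  0.888  1.568 -0.624  1.126  0.63 ] 39.56860861057511 [-0.027  1.296 -0.117]
rot to go /5deg [ 0.034  0.003 -0.126]
exp 60 [[190.4839992444454, -20.778096640767785], [393.0365956435163, -18.318316154833695], [369.49098042569807, 218.02720608873582], [205.38418717889567, 216.36167027394]]
exp 35 [[210.25721972372395, 3.4621780363929133], [370.9986962289317, 5.381730072169859], [354.6308710481092, 201.34807638083265], [219.67409309010847, 199.95958515014806]]
9518.5 [[217, 14], [224, 193], [273, 194], [275, 15]]
[[-69.1  86.4]
 [-69.9 -87. ]
 [-15.8 -87.5]
 [-14.6  86.2]]
9504.0 [[304, 15], [299, 194], [347, 195], [362, 16]]
[[ 12.7  86.5]
 [ 12.9 -87.2]
 [ 66.  -87.8]
 [ 67.4  86.2]]
```

Request:
apply_moves --increments '[{"tx": -0.04,"ty": 0.04,"tz": 0,"rx": 0,"ry": 0,"rz": -4.65,"claw": 0.04},{"tx": -0.075,"ty": 0.07,"tz": 0,"rx": 0,"ry": 0,"rz": -4.65,"claw": 0.04},{"tx": -0.11,"ty": 0.105,"tz": 0,"rx": 0,"ry": 0,"rz": -4.65,"claw": 0.04},{"tx": -0.145,"ty": 0.14,"tz": 0,"rx": 0,"ry": 0,"rz": -4.65,"claw": 0.04},{"tx": -0.18,"ty": 0.173,"tz": 0,"rx": 0,"ry": 0,"rz": -4.65,"claw": 0.04},{"tx": -0.215,"ty": 0.207,"tz": -0.02,"rx": 0,"ry": 0,"rz": -4.65,"claw": 0.04},{"tx": -0.245,"ty": 0.236,"tz": -0.05,"rx": 0,"ry": 0,"rz": -4.65,"claw": 0.04},{"tx": -0.2714,"ty": 0.2607,"tz": -0.08,"rx": 0,"ry": 0,"rz": -4.65,"claw": 0.04},{"tx": -0.2714,"ty": 0.2607,"tz": -0.12,"rx": 0,"ry": 0,"rz": -4.65,"claw": 0.04},{"tx": -0.2714,"ty": 0.2607,"tz": -0.16,"rx": 0,"ry": 0,"rz": -4.65,"claw": 0.04},{"tx": -0.2714,"ty": 0.2607,"tz": -0.16,"rx": 0,"ry": 0,"rz": -4.65,"claw": 0.04},{"tx": -0.2714,"ty": 0.2607,"tz": -0.16,"rx": 0,"ry": 0,"rz": -4.65,"claw": 0.04}]'

```text
clock: 22.2
eef_pos: [363.8, 269.5, 79.8]
tool_rot: [-3.142, 0.003, 1.3]
force: [0.5, -0.3, 0.7]
width: 40.2
```

```bash
python3 st.py 0 74.8; python3 - <<'E'
from h import *
np.set_printoptions(precision=1,suppress=True)
s=read_state();c=calibration("wrist");im=get_image("wrist")[:,:,::-1];cv2.imwrite("pics/w15.png",im);np.save("w15.npy",c)
e=proj(c,[[384.05,345.81,5],[343,194.7,5],[363.5,270.3,5]]);print("exp",e,"tip",proj(c,s["eef_pos"]))
hsv=cv2.cvtColor(im,cv2.COLOR_BGR2HSV);print(hsv[60:200:20,200:360:20,1])
m=(hsv[...,1]<70).astype(np.uint8)*255;m=cv2.morphologyEx(m,cv2.MORPH_CLOSE,np.ones((3,3)))
for k in blob(im,m,(220,0,340,262),4):
    print(cv2.contourArea(k),cv2.boundingRect(k),cv2.minAreaRect(k))
for r in range(80,260,15): 
    x=np.where(m[r,220:340])[0]+220; print(r,x.min() if len(x) else 0,x.max() if len(x) else 0,len(x))
E
```

```text
22.2 [363.792 269.48   79.781] [-1.226  0.797  0.83   2.195 -1.071  0.643  0.13 ] 40.19315015245678 [ 0.489 -0.291  0.689]
rot to go /5deg [ 0.031 -0.009  0.057]
exp [[278.2 107. ]
 [279.6 316.8]
 [278.9 222.7]] tip [[279.3 274.9]]
[[104 105 107 102 104 100 105 107]
 [102 102 110 105 104 101 102 106]
 [101 106 103 101 100 106 105 109]
 [130 109 108 102  21 102 106 107]
 [126  98 108 104  68 101 106 101]
 [111 120 126 109 103  98 103 102]
 [121 119 121 118 123 119 101 106]]
337.0 (269, 106, 19, 156) ((278.0, 183.5), (155.0, 18.0), 90.0)
14.0 (323, 260, 15, 2) ((330.0, 260.5), (1.0, 14.0), 90.0)
13.5 (223, 260, 15, 2) ((230.0, 260.5), (1.0, 14.0), 90.0)
80 0 0 0
95 0 0 0
110 274 281 8
125 274 281 4
140 274 281 4
155 273 282 4
170 272 284 4
185 271 285 4
200 270 286 4
215 270 286 4
230 269 286 5
245 269 286 4
```

Request:
apply_moves --increments '[{"tx": 0,"ty": 0.0008,"tz": -0.02,"rx": 0,"ry": 0,"rz": 0.06,"claw": 0.04},{"tx": 0,"ty": 0.0008,"tz": -0.04,"rx": 0,"ry": 0,"rz": 0.06,"claw": 0.04},{"tx": 0,"ty": 0.0008,"tz": -0.055,"rx": 0,"ry": 0,"rz": 0.06,"claw": 0.04},{"tx": 0,"ty": 0.0008,"tz": -0.055,"rx": 0,"ry": 0,"rz": 0.06,"claw": 0.04},{"tx": 0,"ty": 0.0008,"tz": -0.055,"rx": 0,"ry": 0,"rz": 0.06,"claw": 0.04}]'

```text
clock: 22.75
eef_pos: [364.6, 270.7, 25.6]
tool_rot: [3.14, 0.001, 1.305]
force: [-0.4, 0.2, 0.2]
width: 40.3
```

```bash
python3 st.py 0 74.8
```

```text
22.75 [364.62  270.733  25.598] [-1.022  0.805  0.485  2.21  -1.087  0.387  0.118] 40.32973073958293 [-0.377  0.202  0.171]
rot to go /5deg [0.015 0.019 0.005]
```

Request:
apply_moves --increments '[{"tx": 0,"ty": 0,"tz": -0.01,"rx": 0,"ry": 0,"rz": 0,"claw": 0.04},{"tx": 0,"ty": 0,"tz": -0.018,"rx": 0,"ry": 0,"rz": 0,"claw": 0.04},{"tx": 0,"ty": 0,"tz": -0.023,"rx": 0,"ry": 0,"rz": 0,"claw": 0.04},{"tx": 0,"ty": 0,"tz": -0.023,"rx": 0,"ry": 0,"rz": 0,"claw": 0.04},{"tx": 0,"ty": 0,"tz": -0.023,"rx": 0,"ry": 0,"rz": 0,"claw": 0.04}]'

```text
clock: 23.25
eef_pos: [363.5, 270.7, 1.6]
tool_rot: [3.141, 0.003, 1.306]
force: [-0.0, -0.2, 0.0]
width: 40.4
```

```bash
python3 st.py 0 74.8
```

```text
23.25 [363.462 270.746   1.605] [-0.934  0.828  0.346  2.211 -1.089  0.283  0.113] 40.41135046841665 [-0.028 -0.237  0.001]
rot to go /5deg [ 0.03   0.002 -0.008]
```

Request:
apply_moves --increments '[{"tx": 0,"ty": 0,"tz": 0,"rx": 0,"ry": 0,"rz": 0,"claw": 0.025},{"tx": 0,"ty": 0,"tz": 0,"rx": 0,"ry": 0,"rz": 0,"claw": 0.016},{"tx": 0,"ty": 0,"tz": 0,"rx": 0,"ry": 0,"rz": 0,"claw": 0.005},{"tx": 0,"ty": 0,"tz": 0,"rx": 0,"ry": 0,"rz": 0,"claw": 0.005},{"tx": 0,"ty": 0,"tz": 0,"rx": 0,"ry": 0,"rz": 0,"claw": 0.005},{"tx": 0,"ty": 0,"tz": 0,"rx": 0,"ry": 0,"rz": 0,"claw": 0.005}]'

```text
clock: 23.85
eef_pos: [363.1, 270.8, 1.5]
tool_rot: [3.141, 0.002, 1.306]
force: [-0.3, -0.8, 5.9]
width: 9.4
```

Request:
apply_moves --increments '[{"tx": 0,"ty": 0,"tz": 0.01,"rx": 0,"ry": 0,"rz": 0,"claw": 0.005},{"tx": 0,"ty": 0,"tz": 0.03,"rx": 0,"ry": 0,"rz": 0,"claw": 0.005},{"tx": 0,"ty": 0,"tz": 0.06,"rx": 0,"ry": 0,"rz": 0,"claw": 0.005},{"tx": 0,"ty": 0,"tz": 0.1,"rx": 0,"ry": 0,"rz": 0,"claw": 0.005},{"tx": 0,"ty": 0,"tz": 0.13,"rx": 0,"ry": 0,"rz": 0,"claw": 0.005},{"tx": 0,"ty": 0,"tz": 0.13,"rx": 0,"ry": 0,"rz": 0,"claw": 0.005},{"tx": 0,"ty": 0,"tz": 0.13,"rx": 0,"ry": 0,"rz": 0,"claw": 0.005}]'

```text
clock: 24.55
eef_pos: [362.8, 271.2, 131.3]
tool_rot: [3.141, 0.002, 1.307]
force: [-0.2, 1.3, -0.0]
width: 9.3
```

```bash
python3 st.py 0 74.8; cat > tw.py <<'E'
from h import *
import sys
np.set_printoptions(precision=1,suppress=True)
tag=sys.argv[1]
s=read_state();c=calibration("wrist");im=get_image("wrist")[:,:,::-1];cv2.imwrite(f"pics/{tag}.png",im);np.save(f"{tag}.npy",c)
hsv=cv2.cvtColor(im,cv2.COLOR_BGR2HSV)
m=(hsv[...,1]<70).astype(np.uint8)*255;m=cv2.morphologyEx(m,cv2.MORPH_CLOSE,np.ones((3,3)))
for k in blob(im,m,(240,0,320,262),2): print(cv2.contourArea(k),cv2.boundingRect(k))
for r in range(60,250,20):
    x=np.where(m[r,240:320])[0]+240; print(r,x.min() if len(x) else 0,x.max() if len(x) else 0,len(x))
a=s["eef_pos"];R=Ro.from_euler("xyz",s["tool_rot"]).as_matrix()
for z in (5,15): print("exp end px, drop",z,proj(c,[a+R@[75+3,0,-3]+[0,0,0]]))
E
python3 tw.py w16
```

```text
24.55 [362.773 271.198 131.323] [-1.195  0.639  0.74   2.16  -0.757  0.623 -0.171] 9.325084621967601 [-0.185  1.294 -0.033]
rot to go /5deg [ 0.021 -0.004 -0.018]
705.5 (256, 107, 49, 155)
60 0 0 0
80 0 0 0
100 0 0 0
120 274 285 12
140 274 286 6
160 274 286 6
180 273 287 5
200 271 289 6
220 270 290 4
240 269 291 3
exp end px, drop 5 [[279.  108.2]]
exp end px, drop 15 [[279.  108.2]]
```

Request:
apply_moves --increments '[{"tx": 0.015,"ty": -0.012,"tz": 0,"rx": 0,"ry": 0,"rz": 0.5,"claw": 0.005},{"tx": 0.04,"ty": -0.033,"tz": 0,"rx": 0,"ry": 0,"rz": 1.2,"claw": 0.005},{"tx": 0.07,"ty": -0.058,"tz": 0,"rx": 0,"ry": 0,"rz": 2.0,"claw": 0.005},{"tx": 0.1,"ty": -0.083,"tz": 0,"rx": 0,"ry": 0,"rz": 2.8,"claw": 0.005},{"tx": 0.13,"ty": -0.107,"tz": 0,"rx": 0,"ry": 0,"rz": 3.6,"claw": 0.005},{"tx": 0.16,"ty": -0.132,"tz": 0,"rx": 0,"ry": 0,"rz": 4.2,"claw": 0.005},{"tx": 0.19,"ty": -0.157,"tz": 0,"rx": 0,"ry": 0,"rz": 4.5,"claw": 0.005},{"tx": 0.215,"ty": -0.178,"tz": 0,"rx": 0,"ry": 0,"rz": 4.5,"claw": 0.005},{"tx": 0.231,"ty": -0.1906,"tz": 0,"rx": 0,"ry": 0,"rz": 4.5,"claw": 0.005},{"tx": 0.231,"ty": -0.1906,"tz": 0,"rx": 0,"ry": 0,"rz": 4.5,"claw": 0.005},{"tx": 0.231,"ty": -0.1906,"tz": 0,"rx": 0,"ry": 0,"rz": 4.5,"claw": 0.005}]'

```text
clock: 25.7
eef_pos: [592.6, 80.0, 129.4]
tool_rot: [-3.138, 0.002, 1.698]
force: [-0.3, -0.1, -1.1]
width: 9.9
```

```bash
python3 st.py 0 97.4
```

```text
25.7 [592.629  80.043 129.379] [-0.539  0.76   0.596  1.77  -0.57   0.795  0.468] 9.899403073252465 [-0.281 -0.065 -1.105]
rot to go /5deg [ 0.027 -0.037  0.024]
```

Request:
apply_moves --increments '[{"tx": 0.0012,"ty": 0.0006,"tz": -0.02,"rx": 0,"ry": 0,"rz": 0,"claw": 0.005},{"tx": 0.0012,"ty": 0.0006,"tz": -0.045,"rx": 0,"ry": 0,"rz": 0,"claw": 0.005},{"tx": 0.0012,"ty": 0.0006,"tz": -0.065,"rx": 0,"ry": 0,"rz": 0,"claw": 0.005},{"tx": 0.0012,"ty": 0.0006,"tz": -0.078,"rx": 0,"ry": 0,"rz": 0,"claw": 0.005},{"tx": 0.0012,"ty": 0.0006,"tz": -0.086,"rx": 0,"ry": 0,"rz": 0,"claw": 0.005},{"tx": 0.0012,"ty": 0.0006,"tz": -0.086,"rx": 0,"ry": 0,"rz": 0,"claw": 0.005},{"tx": 0.0012,"ty": 0.0006,"tz": -0.086,"rx": 0,"ry": 0,"rz": 0,"claw": 0.005}]'

```text
clock: 26.4
eef_pos: [595.5, 80.9, 45.6]
tool_rot: [3.141, 0.003, 1.699]
force: [0.7, -0.3, -0.6]
width: 9.9
```

Request:
apply_moves --increments '[{"tx": 0,"ty": 0,"tz": -0.003,"rx": 0,"ry": 0,"rz": 0,"claw": 0.005},{"tx": 0,"ty": 0,"tz": -0.006,"rx": 0,"ry": 0,"rz": 0,"claw": 0.005},{"tx": 0,"ty": 0,"tz": -0.007,"rx": 0,"ry": 0,"rz": 0,"claw": 0.005},{"tx": 0,"ty": 0,"tz": -0.007,"rx": 0,"ry": 0,"rz": 0,"claw": 0.005}]'

```text
clock: 26.8
eef_pos: [595.2, 80.7, 38.1]
tool_rot: [-3.142, 0.003, 1.699]
force: [-0.2, -0.4, -0.8]
width: 9.6
```

Request:
apply_moves --increments '[{"tx": 0,"ty": 0,"tz": -0.001,"rx": 0,"ry": 0,"rz": 0,"claw": 0.005},{"tx": 0,"ty": 0,"tz": -0.0015,"rx": 0,"ry": 0,"rz": 0,"claw": 0.005},{"tx": 0,"ty": 0,"tz": -0.0015,"rx": 0,"ry": 0,"rz": 0,"claw": 0.005}]'

```text
clock: 27.1
eef_pos: [595.3, 80.7, 36.6]
tool_rot: [3.141, 0.003, 1.699]
force: [-0.6, -0.0, -0.1]
width: 9.8
```

Request:
apply_moves --increments '[{"tx": 0,"ty": 0,"tz": -0.001,"rx": 0,"ry": 0,"rz": 0,"claw": 0.005},{"tx": 0,"ty": 0,"tz": -0.001,"rx": 0,"ry": 0,"rz": 0,"claw": 0.005}]'

```text
clock: 27.3
eef_pos: [595.3, 80.7, 36.5]
tool_rot: [3.141, 0.002, 1.699]
force: [-1.9, -0.8, 7.7]
width: 9.8
```

Request:
apply_moves --increments '[{"tx": 0,"ty": 0,"tz": 0.0005,"rx": 0,"ry": 0,"rz": 0,"claw": 0.013},{"tx": 0,"ty": 0,"tz": 0.0005,"rx": 0,"ry": 0,"rz": 0,"claw": 0.018},{"tx": 0,"ty": 0,"tz": 0.0005,"rx": 0,"ry": 0,"rz": 0,"claw": 0.024},{"tx": 0,"ty": 0,"tz": 0.0005,"rx": 0,"ry": 0,"rz": 0,"claw": 0.024},{"tx": 0,"ty": 0,"tz": 0.01,"rx": 0,"ry": 0,"rz": 0,"claw": 0.024},{"tx": 0,"ty": 0,"tz": 0.03,"rx": 0,"ry": 0,"rz": 0,"claw": 0.024},{"tx": 0,"ty": 0,"tz": 0.07,"rx": 0,"ry": 0,"rz": 0,"claw": 0.024},{"tx": 0.01,"ty": -0.02,"tz": 0.11,"rx": 0,"ry": 0,"rz": 0,"claw": 0.024},{"tx": 0.02,"ty": -0.05,"tz": 0.15,"rx": 0,"ry": 0,"rz": 0,"claw": 0.024},{"tx": 0.04,"ty": -0.08,"tz": 0.2,"rx": 0,"ry": 0,"rz": 0,"claw": 0.024},{"tx": 0.04,"ty": -0.08,"tz": 0.2,"rx": 0,"ry": 0,"rz": 0,"claw": 0.024},{"tx": 0.04,"ty": -0.08,"tz": 0.2,"rx": 0,"ry": 0,"rz": 0,"claw": 0.024}]'

```text
clock: 28.5
eef_pos: [636.7, -1.3, 238.2]
tool_rot: [3.137, 0.004, 1.696]
force: [-0.0, 0.2, -0.0]
width: 23.7
```

```bash
python3 st.py 0 97.4;python3 boxchk.py w17; python3 - <<'E'
import cv2,numpy as np
from h import *
d=get_image("side")[:,:,::-1];im=cv2.imread("pics/w17.png")
cv2.imwrite("pics/v17.png",np.hstack([cv2.resize(im[:300,140:440],(500,500)),cv2.resize(d[130:330,160:300],(300,429))[:, :].copy() if 0 else cv2.copyMakeBorder(cv2.resize(d[130:330,160:300],(300,429)),0,71,0,0,0)]))
E
```

```text
28.5 [636.669  -1.344 238.208] [-0.426  0.684  0.673  1.567 -0.468  1.051  0.496] 23.749351664840614 [-0.031  0.181 -0.041]
rot to go /5deg [0.039 0.061 0.041]
exp 60 [[184.27123721730533, -35.828381509696044], [390.282447783928, -36.42835025322745], [369.8719231520394, 206.5673704464447], [203.6223805700579, 207.4267616052966]]
exp 35 [[204.96314921215043, -10.045621575130184], [368.1970460891147, -10.560140638726608], [354.5547702500997, 190.47615162012943], [217.92883441130638, 191.1618876299822]]
9905.5 [[215, 0], [222, 184], [272, 184], [271, 1]]
[[-66.3  87. ]
 [-70.1 -87. ]
 [-15.6 -87.3]
 [-14.5  86. ]]
9862.0 [[301, 0], [298, 184], [347, 184], [359, 1]]
[[ 13.3  86.7]
 [ 12.8 -87.4]
 [ 66.3 -87.7]
 [ 67.2  85.8]]
```

View pics/v17.png

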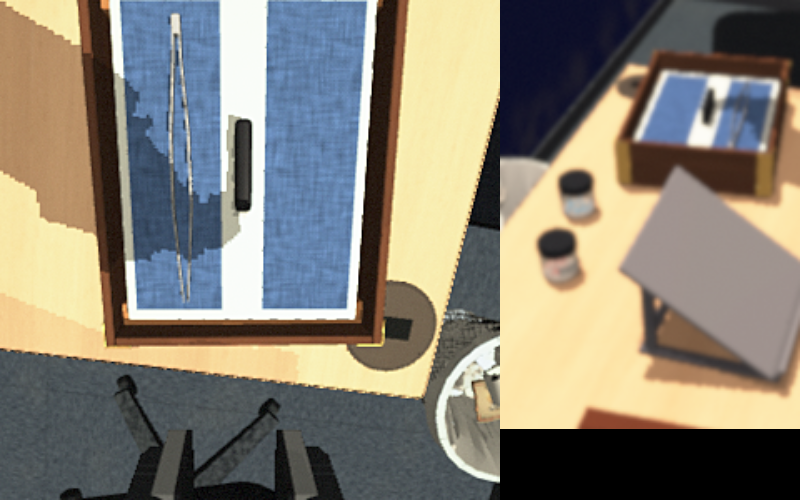

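```bash
python3 -c "
from cell import *
print(finish_job())"
```

```text
the job is handed in; nothing more can be done
None
```

The box is packed in the order asked, and I handed it in at about 28.6 s of the 72 s allowed. No verdict came back.

- **Penlight:** it was set on the box floor with gentle contact of about 8 N. A picture showed it lying flat and centred between the rails.
- **Divider:** the arm reached its joint limits before it could line up squarely with the 35° slope. I gripped the tab by its two ends instead, lifted the plate, turned it level and set it on the rails, with about 6 N on the wrist sensor (some 8 N counting the plate's weight).
    - In the final picture the tab is up and the plate's pads fit a level plate with its top 35 mm above the box's underside.
    - It sits about 1.5 mm off centre, inside the 5 mm play.
- **Tweezers:** they were set on the divider with about 8 N. The last picture shows them flat, inside the box on the robot side of the tab, and clear of the walls.
- **Jars and forces:** both jars look untouched in the side view. The highest force I read was about 8 N, though I only had readings at the end of each move.

**Disagreements:** two measurements of the plate's tilt in the grip differed by about 2° (35° and 37°). The plate shifted slightly and levelled itself as it touched the rails. The finger opening read 2 to 4 mm less than the true width on every grasp. Neither seems to have affected the result.

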